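Unhook the dipping basket and stand it in the large beaker

TASK

The blue dipping basket hangs by its eye on the barbed hook of the drain stand. Take it off without forcing it: raise it a little, tilt it so that the eye follows the upturned tip, and back it over the barb; then lower it gently into the largest glass beaker so that it stands upright on the beaker's floor, and let go. Keep the beakers upright, and leave the two smaller beakers and the dropper bottle where they are.

Things in the scene. Friction and masses are not known exactly. Their poses are not given: they have to be found in the camera images.
- dip_basket: Loose blue plastic basket, about 0.12 kg, 174 mm tall: perforated round cup (46 mm diameter, 40 mm high), 10 mm stem, upright plate with an eye, grip tab on top. Origin: centre of the cup's underside; z up the stem, x the plate's normal, y across the plate. Starts hanging upright, cup 40 mm over the bench, x about along the stand's x, top of the eye resting on the hook's level arm.
- basket_eye (a point): Centre of the eye, a rectangular window 24 mm wide (y) and 23 mm high (z) through the basket's plate, which is here 14 mm thick (x) and 36 mm wide (y). 110 mm above the basket's origin, axes as the basket.
- basket_grip (a point): Middle of the basket's solid grip tab, 14 mm thick (x), 30 mm wide (y), from 128 to 174 mm above the basket's origin; this point is at 152 mm, axes as the basket. Grip it across the 30 mm width: the hook stays clear between the fingers.
- drain_stand: Fixed stand. Origin: foot of its 12 mm post (top at 170 mm); x points along the hook, away from the post; z up. Grey base plate from x = -45 to +105 mm, 90 mm wide, 16 mm high. The hook, a 6 mm round bar in the stand's x-z plane, is level at height 160 mm out to x = 60 mm, then rises outward at 62 degrees above level, on a straight line through x = 64, z = 160 mm.
- hook_seat (a point): Point on the centre line of the hook's level arm, 40 mm out from the post at 160 mm height; the basket hangs within 5 mm of it. Axes as the stand.
- hook_tip (a point): End of the hook's tip, 86 mm out from the post, 201 mm high. The last 12 mm is a conical barb, 12 mm across at its shoulder, which faces down the bar. The eye passes only with the basket tilted about its y so that its top leans back over the post and the cup swings out: 40 to 48 degrees passes freely, with too little tilt it jams. Axes as the stand.
- beaker_large: Loose glass beaker, the largest of three: 74 mm diameter over the rim, 93 mm high, open at the top, 60 mm clear inside, floor 2 mm thick, about 0.15 kg. Origin: centre of the underside, z up.
- beaker_medium: Loose glass beaker, 57 mm diameter, 71 mm high, a bystander. Origin: centre of the underside.
- beaker_small: Loose glass beaker, 48 mm diameter, 59 mm high, a bystander. Origin: centre of the underside.
- dropper_bottle: Loose brown dropper bottle with a red teat, 38 mm diameter, 107 mm high, a bystander. Origin: centre of the underside.
Not all that is in view belongs to the job. Several things have the shape of the dip_basket; the one meant has the colours described above.

How it is judged:
On the way:
1. the basket's eye is off the hook and more than 110 mm from where it hung (distance between basket_eye and hook_seat above 0.11 m), for 0.1 s.
At the end, for the whole second after the job is handed in: The basket stands at rest in the large beaker, its underside within 10 mm of the beaker's underside and within 18 mm of its axis, upright within 6 degrees; the beaker stands upright on the bench within 3 degrees (horizontal distance between dip_basket and beaker_large below 0.018 m and z of dip_basket in the frame of beaker_large below 0.01 m and angle between dip_basket's own z axis and vertical below 0.1 rad and angle between beaker_large's own z axis and vertical below 0.05 rad and height (world z) of beaker_large below 0.01 m and linear speed of dip_basket below 0.02 m/s); the robot touches nothing.
It fails at once if the basket is forced against the hook or stand (over 20 N) (contact force between dip_basket and drain_stand above 20 N).
It fails at once if the basket is pressed on the large beaker (over 40 N) (contact force between dip_basket and beaker_large above 40 N).
It fails at once if the basket is dropped (falls free from more than about 18 mm: faster than 0.6 m/s out of the fingers) (contact force between the fingers and dip_basket below 0.1 N and linear speed of dip_basket above 0.6 m/s).
It fails at once if the large beaker is tipped over 20 degrees (angle between beaker_large's own z axis and vertical above 0.35 rad).
It fails at once if a bystander is moved more than 20 mm or tipped (distance of any of beaker_medium, beaker_small, dropper_bottle from where it was at the start of the episode above 0.02 m or angle between any of beaker_medium, beaker_small, dropper_bottle's own z axis and vertical above 0.35 rad).
It also fails if it takes over 50 s, if anything falls off the work surface, if the arm or the gripper's body presses on something with over 40 N, if the wrist force passes 120 N, or if a joint passes its speed limit or range.

ROBOT

A 6-joint arm with a two-finger parallel gripper is mounted at the origin on a cart in front of the work surface, level with it; the furniture and walls round the work are solid. World frame = base frame: x ahead of the robot, y to its left, z up, the work surface at z = 0. Lengths are in m, angles in rad, forces in N, time in s.
With the tool pointing down it reaches from about 0.35 to 0.85 m from the base axis. Payload 8.1 kg.
Tool frame: the origin (TCP) lies at the very end of the fingers, on their centre line; the grasp point (between the pads) lies 19 mm behind it; z points along the fingers, y is the line along which they close (so a half turn about z gives the same grasp; the last joint's range is limited). The gripper opens to 93 mm and grips with 3 to 60 N. Pads are 15 mm wide; open, the fingers measure 128 mm over their backs; the gripper's body (75 mm by 188 mm) begins 65 mm behind the grasp point.
Start: joints at [-1.332, 0.13, 1.488, -0, 1.523, -0.085], TCP at [0.191, -0.569, 0.179] pointing down, gripper open.
Joint ranges: [-2.96, 2.96], [-0.89, 2.26], [0.02, 2.5], [-1.34, 4.48], [0, 2.73], [-2.66, 2.66]. Speed limits (rad/s): [2.39, 2.39, 2.79, 3.14, 3.14, 3.14].

INTERFACE

Orientations are given as a rotation vector (axis times angle).
In Python, from plant import read_state, eyes, workorder gives the robot as it stands. The module is installed in compiled form; this text tells all that it offers.
- The arm moves only by the tool play_rows, never from a script. Its argument "targets" is one flat list of numbers, 4 for each row, row after row: the shift along the tool's x, y, z in cm, then the turn about the tool's z in degrees. In form: [dx, dy, dz, roll, dx, dy, dz, roll, ...]. A call has 1 to 8 rows; each row is the pose to reach, as a shift and turn from the pose commanded when the call began, along the tool's axes at that moment; what a row does not reach only later rows make up. A row lasts 1/12 s, in which the tool goes at most 41.7 mm and 7.16 degrees, less where a joint would pass 70% of its speed; a pose out of reach is approached as far as the arm can. A call with a gripper value outside its range is refused whole. "grip" is the finger opening in cm, from 0 to 9.3, set as the call begins (left out, the last holds). The fingers move at their own pace and stop on an object; "grip_force" is the grip in N (left out, the last holds). Time passes only in rows, so rows that repeat a pose let the fingers close. It gives the time, the measured TCP pose, the force, the opening and the grip force at its end, in the units of the state.
- read_state(): the state, without advancing time (a new reading comes with each control period).
- eyes.read_camera(name): name is "scene" or "top" or "wrist"; returns a dict with "image" (420x560x3 uint8, red, green, blue), "vfov" (degrees; the focal length in pixels is half the picture's height over the tangent of half this angle, whatever the lens; pixels are square), "cx", "cy" (the principal point, pixels), "k1" (the pictures are not rectified: a ray, as slopes to the right and down, at radius r is drawn at 1 + k1 r^2 times it, then the intrinsics apply), "cam_to_world" (4x4, takes a point from camera to world coordinates); the wrist camera has in their place "T_tool_cam" (4x4, takes a point from camera to tool coordinates, whose origin is the TCP and whose axes are the flange's). Camera axes: x right, y up, looking along -z (the intrinsics and any distortion apply to the point x, -y, -z); pixel columns grow to the right and rows downward; lengths in m; the calibration is good to about 2 mm. A picture is of the moment at which its call begins: read the wrist's pose just before it. There is no depth.
- workorder.close_job(): hands the job in; it is judged then, once.
The state is a dict: "t": time; "q": joint angles; "dq": joint speeds; "joint_torque": joint torques, N m; "tool_pos": TCP position; "orientation": TCP orientation; "force": force on the tool from outside, world axes, zero at the start; "wrist_torque": the same for the moment, N m; "opening": finger opening in m; "gripper_force": force on a finger pad.
Only numpy, scipy, OpenCV 4.12 (cv2) and the standard library are available. Lean on these libraries where they do the work, as an engineer would, in place of code of your own. Each camera call takes 0.05 s, during which the arm holds its last target. There are 200 camera calls.

## Working session

There is one attempt and no reset: what is moved stays moved. The work goes in short steps, Python scripts to look and compute and a tool call to move; the robot and the scene stay as the last step left them, time stands still between calls to the robot, and variables do not carry over. Pictures are saved under pics/ and viewed, at most 10 in all, crops included, and the job is handed in when it is done.

Besides the shell and the picture viewer there is one more tool, called after "Request:" as a command line: name --argument value ..., lists and objects as JSON in quotes. play_rows: Moves the arm, as the interface text tells. Its arguments: {"type":"object","properties":{"targets":{"type":"array"},"grip":{"type":"number"},"grip_force":{"type":"number"}},"required":["targets"]}

```bash
mkdir -p pics; cat > h.py <<'E'
import numpy as np, cv2
from scipy.spatial.transform import Rotation as R
from plant import read_state, eyes, workorder
def cam(name):
    s=read_state(); c=eyes.read_camera(name)
    if 'T_tool_cam' in c:
        T=np.eye(4);T[:3,:3]=R.from_rotvec(s['orientation']).as_matrix();T[:3,3]=s['tool_pos'];c['cam_to_world']=T@c['T_tool_cam']
    return c
def ray(c,u,v):
    f=c['image'].shape[0]/2/np.tan(np.radians(c['vfov']/2))
    d=np.array([(u-c['cx'])/f,(v-c['cy'])/f]);p=d.copy()
    for _ in range(20): p=d/(1+c['k1']*(p@p))
    M=c['cam_to_world'];w=M[:3,:3]@np.array([p[0],-p[1],-1]);return M[:3,3],w/np.linalg.norm(w)
def plane(c,u,v,z):
    o,d=ray(c,u,v);return o+d*(z-o[2])/d[2]
def proj(c,P):
    f=c['image'].shape[0]/2/np.tan(np.radians(c['vfov']/2))
    M=c['cam_to_world'];q=M[:3,:3].T@(np.array(P)-M[:3,3]);p=np.array([q[0],-q[1]])/-q[2]
    p=p*(1+c['k1']*(p@p));return p*f+[c['cx'],c['cy']]
def tri(c1,p1,c2,p2):
    o1,d1=ray(c1,*p1);o2,d2=ray(c2,*p2);A=np.stack([d1,-d2],1);t=np.linalg.lstsq(A,o2-o1,rcond=None)[0]
    a=o1+t[0]*d1;b=o2+t[1]*d2;return (a+b)/2,np.linalg.norm(a-b)
E
python3 - <<'E'
from h import *
import pickle
for n in ['scene','top']:
    c=cam(n);pickle.dump(c,open(n+'.pkl','wb'));cv2.imwrite(f'pics/{n}.png',cv2.resize(c['image'][...,::-1],None,fx=1.42,fy=1.42,interpolation=cv2.INTER_CUBIC))
    print(n,c['cam_to_world'].round(3).tolist(),c['vfov'],c['k1'])
s=read_state();print(s)
E
```

```text
scene [[-0.724, 0.366, -0.585, 0.011], [-0.69, -0.404, 0.6, 0.597], [-0.017, 0.838, 0.545, 0.642], [0.0, 0.0, 0.0, 1.0]] 53.12067890798018 0.021209750557831742
top [[-0.004, 0.992, -0.128, 0.357], [-1.0, -0.003, 0.002, 0.07], [0.001, 0.128, 0.992, 1.466], [0.0, 0.0, 0.0, 1.0]] 45.12195196941144 -0.05168195621805741
{'t': 0.1, 'q': array([-1.33240949e+00,  1.31117948e-01,  1.48912921e+00, -2.83873833e-05,
        1.52302405e+00, -8.53788869e-02]), 'dq': array([ 0.0016315 ,  0.00031577, -0.00156531,  0.00096855,  0.00074601,
       -0.00175085]), 'joint_torque': array([ 7.41346703e-04, -5.61341286e+01, -4.93095374e+01,  7.69483019e-02,
        2.90859723e-02, -5.40877772e-05]), 'tool_pos': array([ 0.19076904, -0.56825853,  0.17809572]), 'orientation': array([-3.09886810e+00, -5.06084379e-01,  2.45796767e-04]), 'force': array([0.80959156, 0.12787131, 0.18866656]), 'wrist_torque': array([-0.04385115, -0.01997343,  0.00050429]), 'gripper_force': 0.0, 'opening': 0.09308378982135344}
```

View pics/scene.png

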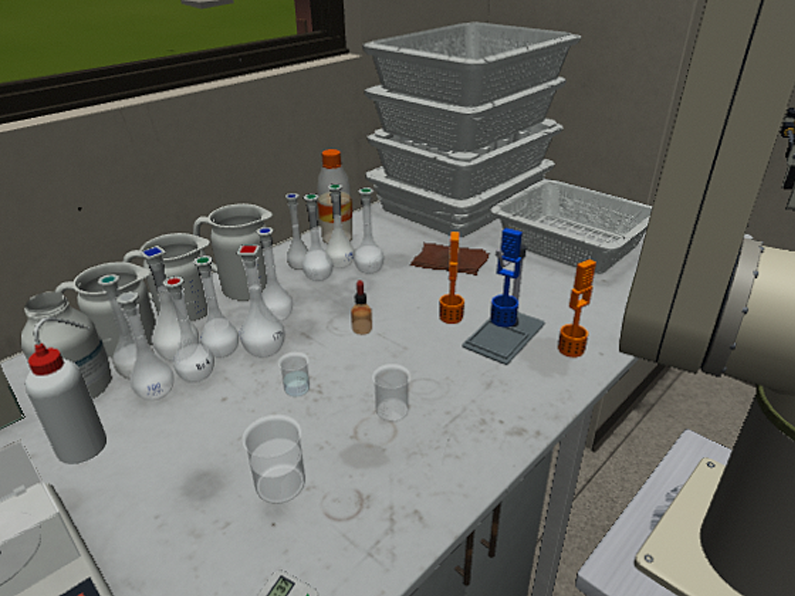

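View pics/top.png

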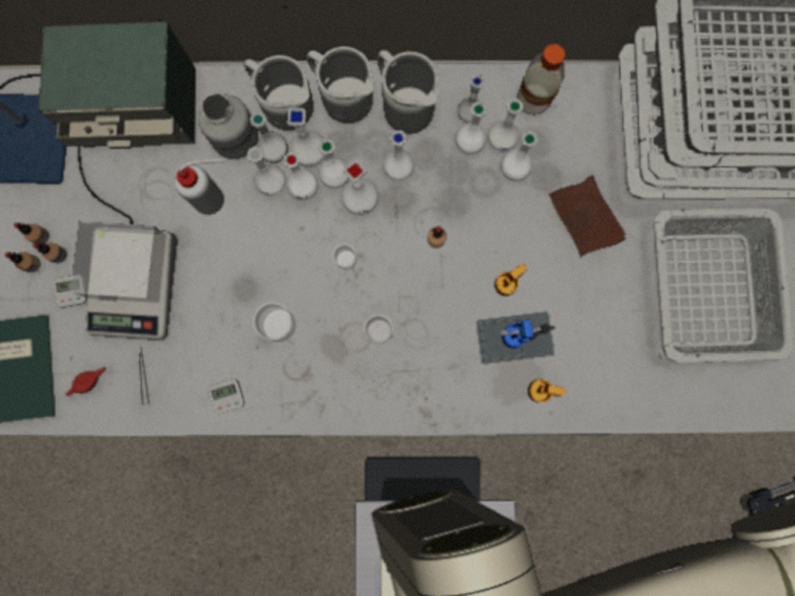

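The scene view (795-px picture) shows the blue basket at (508,280) on the grey stand, with orange decoys at (453,280) and (577,310) and the large beaker at (273,460). In the top view the stand is at (515,338), the large beaker at (274,322), and the others at (378,329) and (345,257). The dropper bottle is at (437,237).

```bash
python3 - <<'E'
from h import *
import pickle
c=pickle.load(open('top.pkl','rb'));s=pickle.load(open('scene.pkl','rb'))
a=cv2.resize(c['image'][205:275,320:410],None,fx=6,fy=6,interpolation=cv2.INTER_CUBIC)
b=cv2.resize(s['image'][150:260,320:390],None,fx=4,fy=4,interpolation=cv2.INTER_CUBIC)
W=np.zeros((440,540+280,3),np.uint8)[:, :800];W[:420,:510]=a[:,:510];W[:440,515:795]=b
cv2.imwrite('pics/crop.png',W[...,::-1])
# base: greyish-blue in top
im=c['image'].astype(int);x0,y0=325,212
sub=c['image'][210:265,325:400];hsv=cv2.cvtColor(sub,cv2.COLOR_RGB2HSV)
m=((hsv[...,2]<135)).astype(np.uint8)
n,l,st,ce=cv2.connectedComponentsWithStats(m);k=1+np.argmax(st[1:,4])
pts=np.argwhere(l==k)[:,::-1].astype(np.float32)+[325,210]
r=cv2.minAreaRect(pts.astype(np.float32));bx=cv2.boxPoints(r);print(r,st[k])
P=np.array([plane(c,u,v,.016) for u,v in bx]);print(P.round(4),np.linalg.norm(np.diff(P,axis=0),axis=1))
for n,cc in(('top',c),('scene',s)):
    h=cv2.cvtColor(cc['image'],cv2.COLOR_RGB2HSV);m=cv2.inRange(h,(105,150,60),(125,255,255));
    nn,l,st,ce=cv2.connectedComponentsWithStats(m);i=[j for j in range(1,nn) if st[j,4]>40];print(n,[(st[j].tolist(),ce[j].round(1)) for j in i])
# beakers (floor guess)
for nm,u,v,z in(('L',274,322,.045),('M',378,329,.035),('S',345,257,.03),('drop',437,237,.08)):
    print(nm,plane(c,u/1.42,v/1.42,z).round(3))
E
```

```text
((363.9461975097656, 239.0692596435547), (36.59024429321289, 55.93966293334961), 82.87498474121094) [  10    9   57   40 1617]
[[ 0.5141 -0.0843  0.016 ]
 [ 0.5337 -0.2457  0.016 ]
 [ 0.4286 -0.2556  0.016 ]
 [ 0.4095 -0.0955  0.016 ]] [0.16261581 0.10555096 0.16120313]
top [([354, 226, 22, 19, 238], array([365.1, 235. ]))]
scene [([353, 160, 15, 25, 258], array([359.7, 172.1])), ([347, 186, 19, 44, 376], array([355.9, 211. ]))]
L [0.506 0.318 0.045]
M [0.492 0.111 0.035]
S [0.64  0.178 0.03 ]
drop [ 0.669 -0.007  0.08 ]
```

View pics/crop.png

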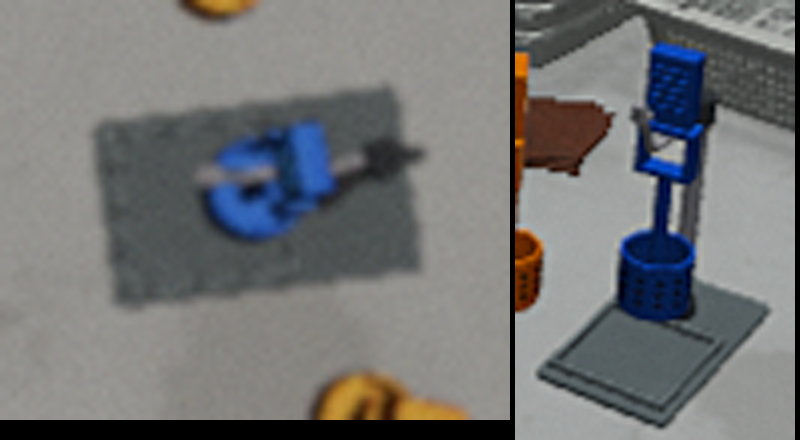

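The crop shows the base plate corners at (95,125), (393,88), (420,268) and (118,305). The hook points left (+y) with its tip at about (200,176), the tab's top face is near (312,157), and the post is on the right.

```bash
python3 - <<'E'
from h import *
import pickle
c=pickle.load(open('top.pkl','rb'));s=pickle.load(open('scene.pkl','rb'))
f=lambda u,v:(320+u/6-.4,205+v/6-.4)
P=np.array([plane(c,*f(*p),.016) for p in[(95,125),(393,88),(420,268),(118,305)]]);print(P.round(4))
x=((P[0]-P[1])+(P[3]-P[2]));L=np.linalg.norm(x)/2;x/=np.linalg.norm(x);C=P.mean(0);O=C-.030*x;O[2]=0
print('x',x,'yaw',np.degrees(np.arctan2(x[1],x[0])),L,'O',O)
for n,p in(('seat',O+.04*x+[0,0,.16]),('tip',O+.086*x+[0,0,.201]),('post',O+[0,0,.17]),('tabtop',O+.04*x+[0,0,.2155]),('cup',O+.04*x+[0,0,.0415])):
    a=proj(c,p);b=proj(s,p);print(n,p.round(4),((a+.4-[320,205])*6).round(),((b+.4-[320,150])*4+[515,0]).round())
print('tab',plane(c,*f(312,157),.2155), 'tip',plane(c,*f(202,176),.201))
print('tri tip',tri(c,f(200,176),s,(320+123/4-.4,150+115/4-.4)))
st=read_state();print(R.from_rotvec(st['orientation']).as_matrix().round(3))
E
```

```text
[[ 0.511  -0.0886  0.016 ]
 [ 0.5284 -0.2329  0.016 ]
 [ 0.4415 -0.2434  0.016 ]
 [ 0.4246 -0.0981  0.016 ]]
x [-0.11784918  0.99303151  0.        ] yaw 96.76798879617684 0.14583171008366358 O [ 0.4799078 -0.1955409  0.       ]
seat [ 0.4752 -0.1558  0.16  ] [287. 171.] [670. 137.]
tip [ 0.4698 -0.1101  0.201 ] [196. 176.] [637. 106.]
post [ 0.4799 -0.1955  0.17  ] [383. 158.] [703.  96.]
tabtop [ 0.4752 -0.1558  0.2155] [310. 159.] [679.  52.]
cup [ 0.4752 -0.1558  0.0415] [245. 194.] [653. 304.]
tab [ 0.47616882 -0.1566266   0.2155    ] tip [ 0.46974371 -0.11282932  0.201     ]
tri tip (array([ 0.47052137, -0.11295144,  0.19374116]), np.float64(0.00030745440976205846))
[[ 0.948  0.318 -0.   ]
 [ 0.318 -0.948  0.002]
 [ 0.    -0.002 -1.   ]]
```

```bash
cat >> h.py <<'E'
X=np.array([-.1178,.993,0]);O=np.array([.4799,-.1955,0]);YAW=96.8
def W(a,z): return O+a*X+[0,0,z]   # stand frame (x,z) -> world
def go(p,yaw=YAW):
    s=read_state();M=R.from_rotvec(s['orientation']).as_matrix();d=M.T@(np.array(p)-s['tool_pos'])*100
    y=np.degrees(np.arctan2(M[1,0],M[0,0]));q=s['tool_pos']-O
    print('t',round(s['t'],2),'shift cm',d.round(2),'roll',round((y-yaw+180)%360-180,2),'| stand x,y,z mm',(q@X*1000).round(1),(q@[-X[1],X[0],0]*1000).round(1),(q[2]*1000).round(1),'tilt',np.degrees(np.arccos(-M[2,2])).round(2),'F',s['force'].round(2),'open',round(s['opening']*1000,1),'g',round(s['gripper_force'],1))
E
python3 -c "
from h import *
go(W(.04,.31))"
```

```text
t 0.1 shift cm [ 40.09 -30.08 -13.14] roll -78.25 | stand x,y,z mm -336.1 331.0 178.1 tilt 0.1 F [0.81 0.13 0.19] open 93.1 g 0.0
```

Request:
play_rows --targets '[0,0,-6,0,0,0,-13,0,3,-2,-13,-7,6,-4,-13,-14,9,-6,-13,-21,12,-9,-13,-28,15,-11,-13,-35,18,-13,-13,-42]'

```text
t: 0.77
tool_pos: [0.3208, -0.3864, 0.309]
orientation: [-2.708, -1.592, -0.0]
force: [0.4, -1.1, -0.1]
opening: 0.0927
gripper_force: 0.0
```

```bash
python3 -c "
from h import *
go(W(.04,.31))"
```

```text
t 0.77 shift cm [27.65  2.27 -0.1 ] roll -35.91 | stand x,y,z mm -170.8 180.4 309.0 tilt 0.01 F [ 0.42 -1.12 -0.1 ] open 92.7 g 0.0
```

Request:
play_rows --targets '[3.5,0.3,0,-6,7,0.6,0,-12,10.5,0.9,0,-18,14,1.2,0,-24,17.5,1.5,0,-30,21,1.8,0,-36,24.5,2,0,-36,27.5,2.2,0,-36]'

```text
t: 1.43
tool_pos: [0.4753, -0.1575, 0.3087]
orientation: [-2.089, -2.346, -0.0]
force: [0.6, -0.4, 0.8]
opening: 0.093
gripper_force: 0.0
```

Request:
play_rows --targets '[0,0,0,0,0,0,0,0]'

```text
t: 1.6
tool_pos: [0.4748, -0.1583, 0.3085]
orientation: [-2.086, -2.347, 0.001]
force: [0.4, -0.0, -0.1]
opening: 0.0929
gripper_force: 0.0
```

```bash
python3 -c "
from h import *
go(W(.04,.31))
c=cam('wrist')
for n,p in(('seat',W(.04,.16)),('tip',W(.086,.201)),('post',W(0,.17)),('tabtop',W(.04,.2155)),('b1',W(.105,.016)),('b2',W(-.045,.016))): print(n,proj(c,p).round())
cv2.imwrite('pics/w1.png',c['image'][...,::-1])"
```

```text
t 1.6 shift cm [ 0.25  0.06 -0.15] roll -0.06 | stand x,y,z mm 37.5 0.6 308.5 tilt 0.07 F [ 0.37 -0.04 -0.13] open 92.9 g 0.0
seat [277. 183.]
tip [277. 146.]
post [277. 219.]
tabtop [277. 195.]
b1 [276. 123.]
b2 [276. 215.]
```

View pics/w1.png

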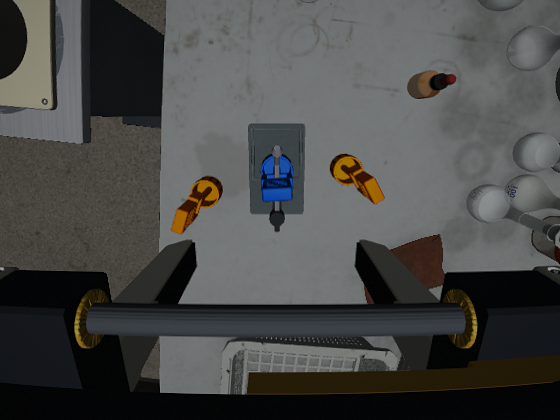

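The wrist view agrees with the estimate: tip at (277,147), post at (277,218), tab near (277,193). I'll descend with the fingers partly open.

Request:
play_rows --targets '[0.2,0,3,0,0.2,0,6,0,0.2,0,8.5,0,0.2,0,10.5,0,0.2,0,12,0,0.2,0,13,0,0.2,0,13.1,0,0.2,0,13.1,0]' --grip 5.5

```text
t: 2.32
tool_pos: [0.4738, -0.1584, 0.178]
orientation: [-2.092, -2.343, 0.001]
force: [0.3, -0.9, -0.4]
opening: 0.0554
gripper_force: 0.0
```

```bash
python3 -c "
from h import *
go(W(.04,.177))
c=cam('wrist')
cv2.imwrite('pics/w2.png',c['image'][...,::-1])"
```

```text
t 2.32 shift cm [0.24 0.17 0.1 ] roll -0.32 | stand x,y,z mm 37.6 1.7 178.0 tilt 0.04 F [ 0.28 -0.91 -0.42] open 55.4 g 0.0
```

View pics/w2.png

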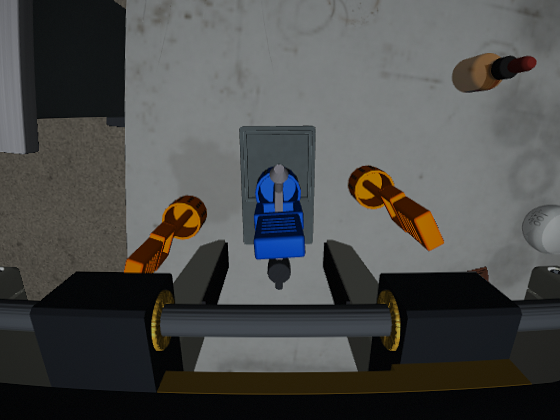

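The tab sits centred between the fingers at about (279,247), with the hook tip at (279,170).

```bash
python3 -c "
from h import *
c=cam('wrist')
for u,v,z in((279,246.5,.2155),(279,170,.201)):
  q=plane(c,u,v,z)-O;print(q@X*1000,q@[-X[1],X[0],0]*1000)
go(W(.04,.177))"
```

```text
41.152789100825814 -0.22891354506028194
83.88371405670867 -0.4707072193100316
t 2.42 shift cm [0.26 0.06 0.24] roll -0.29 | stand x,y,z mm 37.4 0.6 179.4 tilt 0.11 F [-0.13  0.24 -0.26] open 54.9 g 0.0
```

Request:
play_rows --targets '[0.3,0.05,0.1,-0.3,0.3,0.05,0.1,-0.3]'

```text
t: 2.58
tool_pos: [0.4751, -0.1546, 0.1781]
orientation: [2.083, 2.35, 0.001]
force: [0.2, -0.7, 0.8]
opening: 0.0552
gripper_force: 0.0
```

Request:
play_rows --targets '[0,0,0,0,0,0,0,0,0,0,0,0,0,0,0,0,0,0,0,0,0,0,0,0,0,0,0,0,0,0,0,0]' --grip 2.5 --grip_force 25

```text
t: 3.25
tool_pos: [0.4745, -0.1546, 0.177]
orientation: [-2.085, -2.35, -0.0]
force: [0.3, 0.4, 0.4]
opening: 0.0251
gripper_force: 0.0
```

```bash
python3 -c "
from h import *
go(W(.04,.177))"
```

```text
t 3.25 shift cm [-0.12  0.06 -0.  ] roll 0.05 | stand x,y,z mm 41.2 0.6 177.0 tilt 0.01 F [0.28 0.42 0.36] open 25.1 g 0.0
```

The opening reached 25 mm with no force, so something is off. I'll take a look.

```bash
python3 -c "
from h import *
c=cam('wrist');s=cam('scene');t=cam('top')
a=cv2.resize(s['image'][100:270,310:400],None,fx=3,fy=3,interpolation=cv2.INTER_CUBIC)
W_=np.zeros((510,800,3),np.uint8);W_[:510,:270]=a;W_[:300,275:675]=c['image'][100:400,80:480]
cv2.imwrite('pics/w3.png',W_[...,::-1])"
```

```text
(no output)
```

View pics/w3.png

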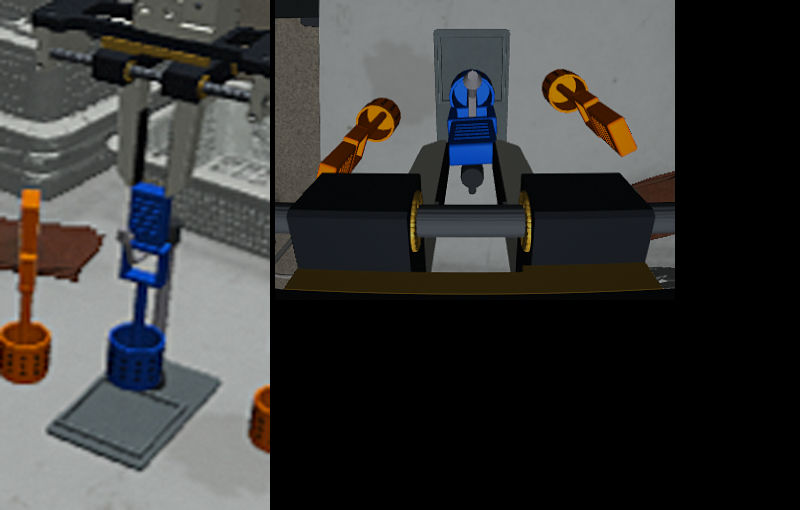

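The fingertips appear at the top of the tab or just behind it, without touching. I'll check where the reported TCP falls in both views.

```bash
python3 -c "
from h import *
c=cam('wrist');s=cam('scene');st=read_state();p=st['tool_pos'];print(p)
M=R.from_rotvec(st['orientation']).as_matrix()
print(c['T_tool_cam'].round(3).tolist())
for n,q in(('tcp',[0,0,0]),('+y',[0,.0125,0]),('-y',[0,-.0125,0]),('grasp',[0,0,-.019])):
  w=p+M@np.array(q);print(n,(proj(c,w)-[80,100]+[275,0]).round(),((proj(s,w)-[310,100])*3).round())
for n,w in (('tabtop',W(.04,.2155)),('base',W(.105,.016)),('tip',W(.086,.201))): print(n,(proj(c,w)-[80,100]+[275,0]).round(),((proj(s,w)-[310,100])*3).round())
print(st['wrist_torque'],st['q'])
"
```

```text
[ 0.47448161 -0.15462544  0.17702153]
[[0.0, 0.961, 0.278, 0.077], [1.0, 0.0, -0.001, -0.001], [-0.001, 0.278, -0.961, -0.206], [0.0, 0.0, 0.0, 1.0]]
tcp [472. 130.] [147. 233.]
+y [489. 130.] [132. 229.]
-y [454. 130.] [162. 238.]
grasp [472. 141.] [149. 211.]
tabtop [473. 156.] [152. 188.]
base [472.  28.] [ 91. 440.]
tip [473.  73.] [121. 228.]
[ 0.03255395 -0.09527739  0.00978842] [-4.17820871e-01 -1.44615826e-01  1.76557058e+00  1.54652844e-05
  1.52067840e+00 -5.37374054e-01]
```

Both cameras put the real fingertips about 38 mm behind the reported TCP, at roughly z = 0.215, so they closed just above the tab. I'll reopen, lower about 36 mm, and look before closing.

Request:
play_rows --targets '[0,0,0,0,0,0,0,0,0,0,0,0,0,0,0,0,0,0,0,0,0,0,0,0]' --grip 5.5

```text
t: 4.0
tool_pos: [0.4745, -0.1546, 0.1771]
orientation: [2.085, 2.35, -0.0]
force: [-0.1, 0.1, 1.1]
opening: 0.0544
gripper_force: 0.0
```

Request:
play_rows --targets '[0,0,1,0,0,0,2,0,0,0,3,0,0,0,3.6,0,0,0,3.6,0,0,0,3.6,0]'

```text
t: 4.5
tool_pos: [0.4739, -0.1543, 0.1401]
orientation: [-2.084, -2.349, 0.001]
force: [1.1, -0.3, -0.1]
opening: 0.0551
gripper_force: 0.0
```

```bash
python3 -c "
from h import *
go(W(.04,.141))
c=cam('wrist');s=cam('scene')
a=cv2.resize(s['image'][100:230,300:400],None,fx=4,fy=4,interpolation=cv2.INTER_CUBIC)
W_=np.zeros((520,800,3),np.uint8);W_[:520,:400]=a;W_[:520,400:]=cv2.resize(c['image'][130:390,180:380],None,fx=2,fy=2,interpolation=cv2.INTER_CUBIC)
cv2.imwrite('pics/w4.png',W_[...,::-1])
for x in (.033,.048):
 for z in (.177,): print((proj(s,W(x,z))-[300,100])*4,(proj(c,W(x,z))-[180,130])*2+[400,0])
"
```

```text
t 4.5 shift cm [-0.16  0.11 -0.09] roll 0.05 | stand x,y,z mm 41.6 1.1 140.1 tilt 0.1 F [ 1.06 -0.34 -0.12] open 55.1 g 0.0
[241.58227813 305.58514951] [597.1143548  271.35329773]
[229.41490198 315.61015255] [597.35557195 224.79965782]
```

View pics/w4.png

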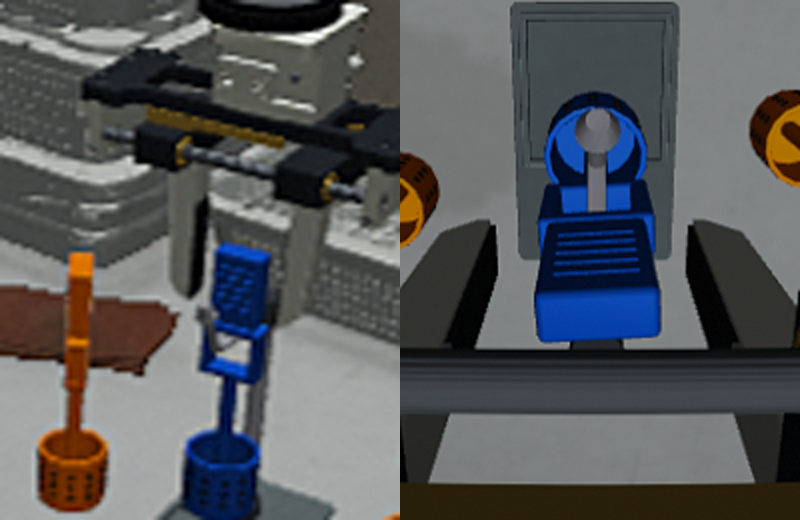

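The fingertips now straddle the tab at the right depth: tips at (185,295) and (290,320) in the scene half, and tab at x = 597 between fingers at 497 and 687 in the wrist half. I'll close now, with an effective tip offset of 37 mm.

Request:
play_rows --targets '[-0.1,0.1,0,0,-0.1,0.1,0,0,-0.1,0.1,0,0,-0.1,0.1,0,0,-0.1,0.1,0,0,-0.1,0.1,0,0,-0.1,0.1,0,0,-0.1,0.1,0,0]' --grip 2.5 --grip_force 25

```text
t: 5.27
tool_pos: [0.4758, -0.1556, 0.1412]
orientation: [2.084, 2.35, 0.0]
force: [-0.3, 0.8, 1.9]
opening: 0.0298
gripper_force: 25.0
```

```bash
python3 -c "
from h import *
go(W(.04,.141))"
```

```text
t 5.27 shift cm [-0.01 -0.06  0.02] roll 0.05 | stand x,y,z mm 40.1 -0.6 141.2 tilt 0.02 F [-0.26  0.76  1.91] open 29.8 g 25.0
```

The grip is firm: 29.8 mm opening at 25 N. The rows only turn the tool about its vertical axis, so the tilt has to come from the basket pivoting between the pads, driven by its lower lip against the rising bar. I'll plan that path in the x–z plane.

```bash
cat > plan.py <<'E'
import numpy as np
L=45.5
t=np.linspace(0,46.6,48)[1:]
tip=np.array([86,201.]);d=np.array([.4695,.8829])
pts=[(x,160,3) for x in np.arange(2,60.1,1)]+[(61.5,160.2,3),(63,160.8,3),(64.5,162,3)]
s=np.linspace(42,0,43)
for q in s:
    p=tip-d*q; 
    if p[1]>162: pts.append((p[0],p[1],3 if q>12 else 6*q/12))
pts+=[(x,z,0) for z in np.arange(20,171,2) for x in(-6,0,6)]
B=np.array(pts)
rects=[(121.5,174,7),(80,98.5,7),(0,40,23),(40,80,5)]
def clear(gx,gz,th):
    u=np.array([-np.sin(th),np.cos(th)]);n=np.array([np.cos(th),np.sin(th)])
    q=B[:,:2]-[gx,gz];S=q@u+110+L;N=q@n;c=1e9
    for a,b,w in rects:
        ds=np.maximum(a-S,S-b);dn=np.abs(N)-w
        dist=np.where((ds>0)&(dn>0),np.hypot(ds,dn),np.maximum(ds,dn))
        c=min(c,(dist-B[:,2]).min())
    return c
def follow(gx,gz,th,lim=10):
    if clear(gx,gz,th)>=0: return th
    for k in np.arange(.25,lim,.25):
        a=[s for s in(1,-1) if clear(gx,gz,th+s*np.radians(k))>=0]
        if a: return th+a[0]*np.radians(k)
    return None
def G(eye,th): return np.array(eye)+L*np.array([-np.sin(th),np.cos(th)])
E
cat > bfs.py <<'E'
from plan import *
from collections import deque
st=(40,206,0);Q=deque([st]);par={st:None};best=st;goal=None;n=0
while Q:
    x,z,k=s=Q.popleft()
    if k>best[2]: best=s
    e=np.array([x,z])-L*np.array([-np.sin(np.radians(k)),np.cos(np.radians(k))])
    if 43<=k<=46: goal=s;break
    for dx,dz in((2,0),(-2,0),(0,2),(0,-2),(2,2),(-2,2),(2,-2),(-2,-2)):
        a=follow(x+dx,z+dz,np.radians(k))
        if a is None or not(0<=x+dx<90 and 190<z+dz<245): continue
        s2=(x+dx,z+dz,int(round(np.degrees(a))))
        if s2 not in par: par[s2]=s;Q.append(s2)
print(len(par),best,goal)
s=goal or best;o=[]
while s: o.append(s);s=par[s]
print(o[::-1])
E
time timeout 500 python3 bfs.py
python3 -c "
from plan import *
th=np.radians(44)
for k in(40,44,48):
  print(k,[ [round(float(clear(*G(tip-d*q+np.array([-.883,.469])*o,np.radians(k)),np.radians(k))),1) for o in(-2,0,2,4)] for q in(30,22,16,12,8,4,0,-8)])"
```

```text
2135 (2, 192, 45) (2, 192, 45)
[(40, 206, 0), (38, 206, 0), (36, 206, 0), (34, 206, 0), (32, 206, 0), (30, 206, 0), (28, 206, 0), (26, 206, 2), (24, 206, 2), (22, 206, 4), (20, 206, 4), (18, 206, 6), (16, 206, 6), (14, 206, 8), (12, 206, 8), (10, 206, 10), (8, 204, 10), (6, 202, 13), (4, 200, 18), (2, 198, 22), (2, 196, 30), (2, 194, 38), (2, 192, 45)]
40 [[3.0, 4.8, 3.0, 1.0], [0.1, 2.1, 3.0, 1.0], [2.1, 4.0, 3.0, 1.0], [3.6, 5.0, 3.0, 1.0], [5.1, 4.0, 2.1, 0.3], [4.4, 2.5, 0.6, -1.2], [4.1, 2.1, 0.2, -1.8], [7.3, 5.6, 3.8, 2.1]]
44 [[3.8, 5.7, 3.8, 1.8], [0.8, 2.8, 3.8, 1.8], [2.4, 4.3, 3.8, 1.8], [3.6, 5.5, 3.6, 1.7], [4.8, 4.3, 2.4, 0.5], [5.0, 3.0, 1.1, -0.8], [4.9, 3.0, 1.0, -0.9], [8.2, 6.5, 4.8, 3.0]]
48 [[4.5, 6.5, 4.5, 2.5], [1.5, 3.5, 4.5, 2.5], [2.6, 4.5, 4.5, 2.5], [3.6, 5.5, 3.6, 1.6], [4.5, 4.5, 2.6, 0.7], [5.6, 3.6, 1.6, -0.3], [5.7, 3.8, 1.8, -0.0], [9.1, 7.4, 5.7, 3.9]]
real	0m7.350s
user	0m7.604s
sys	0m0.016s
```

```bash
sed -i 's/0<=x+dx<90/24<=x+dx<90/; s/43<=k<=46/43<=k<=46 and clear(x,z,np.radians(k))>=0/' bfs.py; timeout 500 python3 bfs.py
python3 - <<'E'
from plan import *
# manual: level move out, then spiral: keep lower lip in contact
for off in (0,3,6):
  g=np.array([40.,206]);th=0
  print('off',off)
  wp=[(52,206),(54,207+off/3),(52,212+off),(48,216+off),(44,222+off),(42,224+off),(42,228+off),(40,230+off)]
  for w in wp:
    w=np.array(w,float);n=int(np.ceil(np.linalg.norm(w-g)));p0=g
    for i in range(n):
        p=p0+(w-p0)*(i+1)/n;a=follow(*p,th)
        if a is None: print('jam',p,np.degrees(th));break
        th=a
    else:
        g=w;print(w,np.degrees(th).round(1),'eye',(g-L*np.array([-np.sin(th),np.cos(th)])).round(1));continue
    break
E
```

```text
1315 (26, 206, 2) None
[(40, 206, 0), (38, 206, 0), (36, 206, 0), (34, 206, 0), (32, 206, 0), (30, 206, 0), (28, 206, 0), (26, 206, 2)]
off 0
[ 52. 206.] 0.0 eye [ 52.  160.5]
[ 54. 207.] 0.0 eye [ 54.  161.5]
[ 52. 212.] 0.0 eye [ 52.  166.5]
jam [ 49.33333333 214.66666667] 0.0
off 3
[ 52. 206.] 0.0 eye [ 52.  160.5]
[ 54. 208.] 0.0 eye [ 54.  162.5]
jam [ 52.25  214.125] 0.0
off 6
[ 52. 206.] 0.0 eye [ 52.  160.5]
[ 54. 209.] 0.0 eye [ 54.  163.5]
jam [ 52.8 214.4] 0.0
```

```bash
python3 - <<'E'
from plan import *
import heapq
def run(start,xmin):
    Q=[(0,start)];par={start:None};cost={start:0};bk=0
    while Q:
        c,s=heapq.heappop(Q);x,z,k=s
        if c>cost[s]: continue
        if k>bk: bk=k
        th=np.radians(k);e=np.array([x,z])-L*np.array([-np.sin(th),np.cos(th)])
        q=(tip-e)@d;o=(e-tip)@np.array([-.883,.469])
        if 43<=k<=46 and 15<q<32 and abs(o)<2 and clear(x,z,th)>1:
            o_=[]
            while s: o_.append(s);s=par[s]
            return bk,c,o_[::-1]
        for dx,dz in((2,0),(-2,0),(0,2),(0,-2),(2,2),(-2,2),(2,-2),(-2,-2)):
            g=(x+dx,z+dz)
            if not(xmin<=g[0]<90 and 188<g[1]<250):continue
            a=follow(*g,th)
            if a is None: continue
            s2=(*g,int(round(np.degrees(a))));cl=clear(*g,np.radians(s2[2]))
            c2=c+1+abs(s2[2]-k)*.3+max(0,1.5-cl)
            if c2<cost.get(s2,1e9): cost[s2]=c2;par[s2]=s;heapq.heappush(Q,(c2,s2))
    return bk,None,None
for k in(10,16,22,28,34):
    g=G((45,160.),np.radians(k));s=(int(round(g[0]/2)*2),int(round(g[1]/2)*2),k)
    if clear(*s[:2],np.radians(k))<0: s=(s[0],s[1],k)
    r=run(s,10);print(s,r)
print(run((40,206,0),-6))
E
```

```text
(38, 204, 10) (46, np.float64(32.71144586291024), [(38, 204, 10), (40, 202, 10), (42, 204, 10), (44, 206, 10), (46, 208, 10), (48, 210, 10), (50, 212, 10), (52, 214, 18), (50, 216, 25), (48, 216, 29), (46, 218, 33), (44, 220, 38), (42, 222, 43), (44, 220, 43), (46, 218, 43)])
(32, 204, 16) (45, np.float64(30.621606468132132), [(32, 204, 16), (34, 202, 16), (36, 200, 16), (38, 202, 16), (40, 204, 16), (42, 206, 16), (44, 208, 16), (46, 210, 16), (48, 212, 16), (48, 214, 26), (48, 216, 29), (46, 218, 33), (44, 220, 38), (42, 222, 43), (44, 220, 43), (46, 218, 43)])
(28, 202, 22) (51, np.float64(24.045069423729064), [(28, 202, 22), (26, 200, 22), (24, 198, 22), (22, 196, 30), (22, 194, 38), (24, 192, 45), (26, 194, 45), (28, 196, 45), (30, 198, 45), (32, 200, 45), (34, 202, 45), (36, 204, 45), (38, 206, 45)])
(24, 200, 28) (51, np.float64(19.666055393606804), [(24, 200, 28), (26, 198, 28), (28, 198, 28), (30, 200, 28), (32, 202, 28), (34, 204, 28), (36, 206, 28), (38, 208, 28), (38, 210, 38), (36, 212, 45), (38, 210, 45), (40, 208, 45)])
(20, 198, 34) (51, np.float64(16.958220231243615), [(20, 198, 34), (20, 196, 34), (22, 194, 38), (24, 192, 45), (26, 194, 45), (28, 196, 45), (30, 198, 45), (32, 200, 45), (34, 202, 45), (36, 204, 45), (38, 206, 45)])
(51, np.float64(71.05969392711928), [(40, 206, 0), (38, 204, 0), (36, 202, 0), (34, 200, 0), (32, 200, 0), (30, 198, 0), (28, 198, 0), (26, 200, 2), (24, 198, 2), (22, 200, 4), (20, 198, 4), (18, 200, 6), (20, 200, 6), (22, 200, 6), (24, 200, 6), (26, 200, 6), (28, 200, 6), (30, 200, 6), (32, 200, 6), (34, 200, 6), (36, 200, 6), (38, 200, 6), (40, 200, 6), (42, 200, 6), (44, 202, 6), (46, 204, 6), (48, 206, 6), (50, 208, 6), (52, 210, 6), (54, 212, 6), (56, 214, 9), (54, 214, 14), (52, 212, 14), (50, 214, 22), (48, 216, 28), (46, 218, 33), (44, 220, 38), (42, 222, 43), (44, 220, 43), (46, 218, 43)])
```

Request:
play_rows --targets '[0,0,-0.4,0,0,0,-0.7,0,-0.4,0,-0.7,0,-0.8,0,-0.7,0,-1.1,0,-0.7,0,-1.4,0,-0.7,0,-1.6,0,-0.7,0,-1.6,0,-0.7,0]'

```text
t: 5.93
tool_pos: [0.4776, -0.1714, 0.1479]
orientation: [-2.085, -2.349, -0.001]
force: [0.9, 2.5, -0.5]
opening: 0.0298
gripper_force: 25.0
```

Request:
play_rows --targets '[-0.2,0,0,0,-0.4,0,0,0,-0.6,0,0,0,-0.8,0,0,0,-0.8,0,0,0]'

```text
t: 6.35
tool_pos: [0.4785, -0.1796, 0.1481]
orientation: [2.085, 2.35, -0.0]
force: [0.7, 2.2, 0.7]
opening: 0.0299
gripper_force: 25.0
```

Request:
play_rows --targets '[-0.2,0,0,0,-0.4,0,0,0,-0.6,0,0,0,-0.8,0,0,0,-0.8,0,0,0]'

```text
t: 6.77
tool_pos: [0.4794, -0.1877, 0.148]
orientation: [2.085, 2.35, -0.0]
force: [0.4, 2.5, 1.0]
opening: 0.0297
gripper_force: 25.0
```

```bash
python3 -c "
from h import *
go(W(.04,.141))
s=cam('scene')
cv2.imwrite('pics/s5.png',cv2.resize(s['image'][110:250,290:410],None,fx=4,fy=4,interpolation=cv2.INTER_CUBIC)[...,::-1])"
```

```text
t 6.77 shift cm [ 3.22 -0.04  0.7 ] roll 0.04 | stand x,y,z mm 7.8 -0.4 148.0 tilt 0.01 F [0.36 2.52 0.96] open 29.7 g 25.0
```

View pics/s5.png

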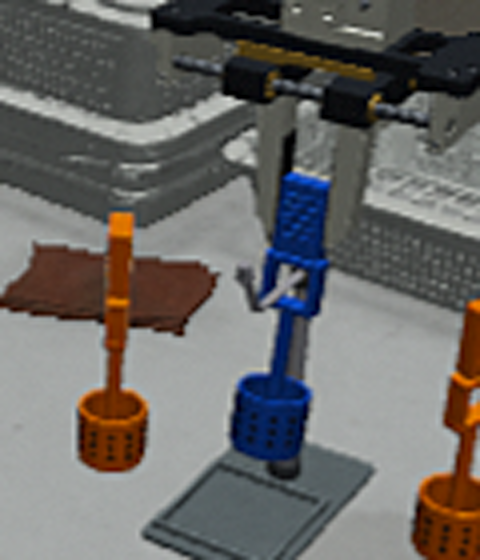

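The basket has pivoted about 11° off the post, with only 2.5 N of push. A little more here, then out along the arm to the bend.

Request:
play_rows --targets '[-0.2,0,0.1,0,-0.4,0,0.3,0,-0.4,0,0.3,0]'

```text
t: 7.07
tool_pos: [0.4802, -0.1903, 0.1449]
orientation: [-2.084, -2.35, -0.003]
force: [1.8, 7.9, -0.0]
opening: 0.0297
gripper_force: 25.0
```

Request:
play_rows --targets '[0.3,0,-0.1,0,0.8,0,-0.1,0,1.3,0,-0.1,0,1.8,0,-0.1,0,2.3,0,-0.1,0,2.8,0,0,0,3.2,0,0,0,3.2,0,0,0]'

```text
t: 7.73
tool_pos: [0.4759, -0.1586, 0.1449]
orientation: [-2.084, -2.351, -0.0]
force: [-0.3, 0.0, -1.1]
opening: 0.0301
gripper_force: 25.0
```

```bash
python3 -c "
from h import *
go(W(.04,.148))
s=cam('scene')
cv2.imwrite('pics/s6.png',cv2.resize(s['image'][110:250,290:410],None,fx=4,fy=4,interpolation=cv2.INTER_CUBIC)[...,::-1])
h=cv2.cvtColor(s['image'],cv2.COLOR_RGB2HSV);m=cv2.inRange(h,(105,150,60),(125,255,255));n,l,st,ce=cv2.connectedComponentsWithStats(m)
print([(st[j].tolist(),ce[j].round(1)) for j in range(1,n) if st[j,4]>40])
for k in (5,10,15,20,25):
  a=np.radians(k);g=np.array([36,202.])
  f=lambda ss:W(*((g+(155.7-ss)*np.array([np.sin(a),-np.cos(a)]))/1000))
  print(k,proj(s,f(0)).round(1),proj(s,f(20)).round(1),proj(s,f(174)).round(1))
"
```

```text
t 7.73 shift cm [ 0.29 -0.04 -0.31] roll 0.09 | stand x,y,z mm 37.1 -0.4 144.9 tilt 0.02 F [-0.26  0.04 -1.09] open 30.1 g 25.0
[([341, 159, 25, 74, 722], array([354.5, 196.8]))]
5 [352.4 225.5] [353.4 218.5] [361.9 159.8]
10 [349.8 227.5] [351.2 220.2] [362.2 159.6]
15 [347.3 229. ] [348.9 221.5] [362.5 159.5]
20 [344.8 230.2] [346.8 222.4] [362.8 159.5]
25 [342.3 230.9] [344.6 222.9] [363.1 159.5]
```

The tilt is about 11° (cup centre column about 350). The plan allows starting from that, so I'll go out to the bend and raise.

Request:
play_rows --targets '[0.3,0,-0.2,0,0.6,0,-0.4,0,0.9,0,-0.7,0,1.1,0,-0.9,0,1.3,0,-1.1,0,1.3,0,-1.1,0]'

```text
t: 8.28
tool_pos: [0.4749, -0.1463, 0.1568]
orientation: [2.084, 2.35, 0.001]
force: [0.6, 0.4, -0.7]
opening: 0.0296
gripper_force: 25.0
```

Request:
play_rows --targets '[0.1,0,-0.1,0,0.2,0,-0.2,0,0.2,0,-0.2,0]'

```text
t: 8.53
tool_pos: [0.4743, -0.1445, 0.1582]
orientation: [2.085, 2.35, 0.0]
force: [1.0, 0.4, -0.5]
opening: 0.0295
gripper_force: 25.0
```

```bash
cat > tilt.py <<'E'
from h import *
import sys
go(W(.04,.148))
st=read_state();s=cam('scene');q=st['tool_pos']-O;g=np.array([q@X*1000,q[2]*1000+56]);print('G',g.round(1))
h=cv2.cvtColor(s['image'],cv2.COLOR_RGB2HSV);m=cv2.inRange(h,(105,150,60),(125,255,255));n,l,stt,ce=cv2.connectedComponentsWithStats(m)
b=np.argwhere(m>0);c=b[b[:,0]>b[:,0].max()-14];print('cup cols',c[:,1].min(),c[:,1].max(),'mid',(c[:,1].min()+c[:,1].max())/2,'bottom row',b[:,0].max(),'rows',np.median(c[:,0]),'top',b[:,0].min())
for k in range(0,56,5):
  a=np.radians(k)
  f=lambda ss,n=0:W(*((g+(155.7-ss)*np.array([np.sin(a),-np.cos(a)])+n*np.array([np.cos(a),np.sin(a)]))/1000))
  print(k,proj(s,f(20)).round(1),'lowest',max(proj(s,f(0,n))[1] for n in(-23,0,23)).round(1),end='; ')
if len(sys.argv)>1: cv2.imwrite('pics/'+sys.argv[1],cv2.resize(s['image'][100:240,280:400],None,fx=4,fy=4,interpolation=cv2.INTER_CUBIC)[...,::-1])
E
python3 tilt.py s7.png
```

```text
t 8.53 shift cm [-1.13 -0.05  1.02] roll 0.05 | stand x,y,z mm 51.3 -0.5 158.2 tilt 0.01 F [ 1.01  0.38 -0.49] open 29.5 g 25.0
G [ 51.3 214.2]
cup cols 338 356 mid 347.0 bottom row 230 rows 223.0 top 137
0 [353.1 215.2] lowest 226.3; 5 [350.8 217.2] lowest 228.1; 10 [348.5 218.9] lowest 229.4; 15 [346.2 220.2] lowest 230.2; 20 [344.  221.1] lowest 230.6; 25 [341.8 221.6] lowest 230.5; 30 [339.7 221.8] lowest 230.0; 35 [337.7 221.4] lowest 230.5; 40 [335.8 220.7] lowest 230.6; 45 [334.  219.5] lowest 230.2; 50 [332.4 217.9] lowest 229.3; 55 [330.9 215.8] lowest 227.8;
```

Request:
play_rows --targets '[0,0,-0.1,0,-0.1,0,-0.2,0,-0.2,0,-0.2,0,-0.3,0,-0.2,0,-0.3,0,-0.2,0]'

```text
t: 9.0
tool_pos: [0.4738, -0.1463, 0.1586]
orientation: [-2.082, -2.348, -0.001]
force: [0.6, 4.0, -8.6]
opening: 0.03
gripper_force: 25.0
```

```bash
python3 tilt.py | grep -v '^0'
```

```text
t 9.0 shift cm [-0.96  0.03  1.05] roll 0.07 | stand x,y,z mm 49.6 0.2 158.6 tilt 0.21 F [ 0.56  4.04 -8.57] open 30.0 g 25.0
G [ 49.6 214.6]
cup cols 339 357 mid 348.0 bottom row 230 rows 223.0 top 137
```

There's resistance of about 9 N. The pad slip torque is too high here, so I'll lower the grip to 12 N, which still holds the basket's weight.

Request:
play_rows --targets '[0,0,0,0,0,0,0,0]' --grip 2.5 --grip_force 12

```text
t: 9.22
tool_pos: [0.4738, -0.147, 0.1587]
orientation: [-2.083, -2.348, 0.001]
force: [1.0, 3.8, -12.8]
opening: 0.0297
gripper_force: 12.0
```

```bash
python3 tilt.py | grep -v '^0'
```

```text
t 9.22 shift cm [-0.89  0.04  1.07] roll 0.06 | stand x,y,z mm 48.9 0.4 158.7 tilt 0.15 F [  0.97   3.83 -12.8 ] open 29.7 g 12.0
G [ 48.9 214.7]
cup cols 339 357 mid 348.0 bottom row 230 rows 223.0 top 137
```

Force is rising, so I'll back off at once and replan with a minimum lever arm for the pushes.

Request:
play_rows --targets '[0.1,0,0.2,0,0.1,0,0.5,0,0.1,0,0.6,0,0.1,0,0.6,0]'

```text
t: 9.6
tool_pos: [0.4752, -0.1472, 0.155]
orientation: [2.084, 2.348, 0.0]
force: [0.5, 0.7, -0.2]
opening: 0.0298
gripper_force: 12.0
```

```bash
cat > plan2.py <<'E'
from plan import *
import heapq
def lever(x,z,th):
    e=.05
    g=np.hypot(clear(x+e,z,th)-clear(x-e,z,th),clear(x,z+e,th)-clear(x,z-e,th))/(2*e)
    return (clear(x,z,th+e/40)-clear(x,z,th-e/40))/(2*e/40)/max(g,.2)
memo={}
def step(g,k,minl):
    key=(g,k)
    if key not in memo:
        th=np.radians(k)
        if clear(*g,th)>=0: memo[key]=(k,99)
        else:
            l=lever(*g,th);sg=np.sign(l);r=None
            for dk in range(1,9):
                if clear(*g,np.radians(k+sg*dk))>=-.2: r=int(k+sg*dk);break
            memo[key]=(r,abs(l))
    r,l=memo[key];return r if l>=minl else None
def run(start,xmin,minl):
    Q=[(0,start)];par={start:None};cost={start:0};bk=(0,)
    while Q:
        c,s=heapq.heappop(Q);x,z,k=s
        if c>cost[s]: continue
        if k>bk[0]: bk=(k,s)
        th=np.radians(k);e=np.array([x,z])-L*np.array([-np.sin(th),np.cos(th)])
        q=(tip-e)@d;o=(e-tip)@np.array([-.883,.469])
        if 43<=k<=47 and 15<q<32 and abs(o)<2.5 and clear(x,z,th)>1:
            o_=[]
            while s: o_.append(s);s=par[s]
            return bk,c,o_[::-1]
        for dx,dz in((1,0),(-1,0),(0,1),(0,-1),(1,1),(-1,1),(1,-1),(-1,-1)):
            g=(x+dx,z+dz)
            if not(xmin<=g[0]<80 and 186<g[1]<240):continue
            k2=step(g,k,minl)
            if k2 is None or k2>55 or k2<-5: continue
            s2=(*g,k2);c2=c+1+abs(k2-k)*.3+max(0,1.5-clear(*g,np.radians(k2)))*.5
            if c2<cost.get(s2,1e9): cost[s2]=c2;par[s2]=s;heapq.heappush(Q,(c2,s2))
    return bk,None,None
if __name__=='__main__':
    for minl in(30,20):
        for xm in (34,-8):
            print(minl,xm,run((48,207,12),xm,minl),flush=True)
E
timeout 570 python3 plan2.py; python3 -c "
from h import *
go(W(.04,.148))"
```

```text
30 34 ((12, (48, 207, 12)), None, None)
30 -8 ((46, (38, 217, 46)), np.float64(127.08833187570283), [(48, 207, 12), (47, 206, 12), (46, 205, 12), (45, 204, 12), (44, 203, 12), (43, 202, 12), (42, 201, 12), (41, 200, 12), (40, 200, 12), (39, 200, 12), (38, 200, 12), (37, 200, 12), (36, 200, 12), (35, 200, 12), (34, 200, 12), (33, 200, 12), (32, 200, 12), (31, 200, 12), (30, 200, 12), (29, 200, 12), (28, 200, 12), (27, 200, 12), (26, 200, 12), (25, 200, 12), (24, 200, 12), (23, 200, 12), (22, 200, 12), (21, 200, 12), (20, 200, 12), (19, 200, 12), (18, 200, 12), (17, 200, 12), (16, 200, 12), (15, 200, 12), (14, 200, 12), (13, 200, 12), (12, 200, 12), (11, 200, 12), (10, 201, 12), (9, 202, 12), (8, 203, 12), (7, 204, 12), (6, 203, 13), (5, 202, 15), (4, 203, 16), (3, 203, 18), (2, 202, 20), (1, 202, 22), (0, 201, 24), (-1, 201, 26), (-2, 202, 27), (-3, 201, 29), (-2, 202, 29), (-1, 201, 29), (0, 200, 29), (1, 199, 29), (2, 198, 29), (3, 198, 29), (4, 198, 29), (5, 198, 29), (6, 198, 29), (7, 198, 29), (8, 198, 29), (9, 198, 29), (10, 198, 29), (11, 198, 29), (12, 198, 29), (13, 198, 29),
[... 1007 characters left out ...]
 (45, 226, 42), (44, 225, 43), (45, 224, 43), (45, 223, 43), (46, 222, 43)])
20 -8 ((45, (42, 224, 45)), np.float64(49.408548430536776), [(48, 207, 12), (49, 206, 12), (50, 207, 12), (51, 208, 12), (52, 209, 12), (53, 210, 12), (54, 211, 12), (55, 212, 12), (56, 213, 12), (57, 214, 12), (58, 215, 13), (57, 215, 14), (56, 215, 15), (55, 215, 17), (54, 216, 20), (53, 217, 22), (53, 218, 24), (52, 219, 25), (51, 220, 27), (50, 221, 29), (49, 222, 32), (48, 223, 34), (47, 224, 36), (46, 225, 39), (45, 226, 42), (44, 225, 43), (45, 224, 43), (45, 223, 43), (46, 222, 43)])
t 9.6 shift cm [-0.85 -0.1   0.7 ] roll 0.04 | stand x,y,z mm 48.5 -1.0 155.0 tilt 0.13 F [ 0.47  0.75 -0.21] open 29.8 g 12.0
```

Request:
play_rows --targets '[0.2,0,0,0,0.4,0,0,0,0.6,0,-0.1,0,0.8,0,-0.3,0,0.8,0,-0.3,0]'

```text
t: 10.02
tool_pos: [0.4739, -0.1388, 0.1581]
orientation: [2.084, 2.349, 0.0]
force: [0.0, -2.9, 3.3]
opening: 0.0301
gripper_force: 12.0
```

```bash
python3 tilt.py s8.png
```

```text
t 10.02 shift cm [-1.7  -0.08  1.01] roll 0.06 | stand x,y,z mm 57.1 -0.8 158.1 tilt 0.08 F [ 0.01 -2.93  3.31] open 30.1 g 12.0
G [ 57.1 214.1]
cup cols 338 356 mid 347.0 bottom row 231 rows 224.0 top 137
0 [352.  216.3] lowest 227.5; 5 [349.7 218.3] lowest 229.2; 10 [347.3 220. ] lowest 230.5; 15 [345.  221.3] lowest 231.4; 20 [342.7 222.3] lowest 231.8; 25 [340.5 222.8] lowest 231.7; 30 [338.4 222.9] lowest 231.2; 35 [336.4 222.6] lowest 231.7; 40 [334.5 221.9] lowest 231.8; 45 [332.7 220.7] lowest 231.4; 50 [331.  219.1] lowest 230.5; 55 [329.6 217. ] lowest 229.1;
```

View pics/s8.png

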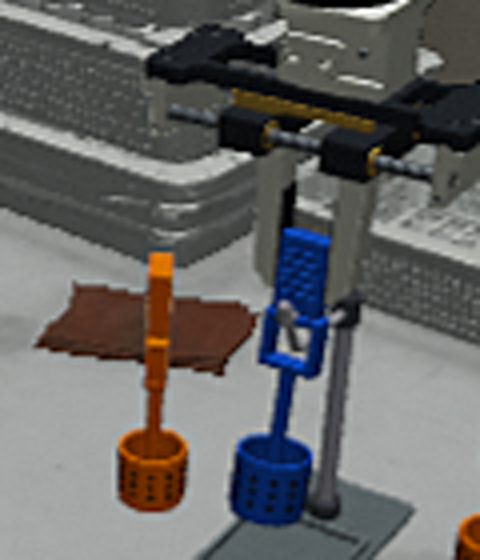

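At the outer limit the tilt is about 10.5°, with the bar visible in the eye at (290,325) and the cup at (270,480). Now up and back.

Request:
play_rows --targets '[-0.1,0,-0.1,0,-0.2,0,-0.2,0,-0.3,0,-0.2,0,-0.3,0,-0.2,0]'

```text
t: 10.4
tool_pos: [0.4738, -0.1415, 0.1587]
orientation: [-2.084, -2.35, -0.0]
force: [-0.0, -0.5, -0.5]
opening: 0.0299
gripper_force: 12.0
```

```bash
python3 tilt.py
```

```text
t 10.4 shift cm [-1.43 -0.03  1.07] roll 0.05 | stand x,y,z mm 54.3 -0.3 158.7 tilt 0.04 F [-0.04 -0.5  -0.49] open 29.9 g 12.0
G [ 54.3 214.7]
cup cols 338 356 mid 347.0 bottom row 230 rows 223.0 top 137
0 [352.6 215.6] lowest 226.7; 5 [350.2 217.6] lowest 228.5; 10 [347.9 219.3] lowest 229.8; 15 [345.6 220.6] lowest 230.6; 20 [343.3 221.5] lowest 231.0; 25 [341.1 222. ] lowest 231.0; 30 [339.  222.2] lowest 230.4; 35 [337.  221.9] lowest 230.9; 40 [335.1 221.1] lowest 231.0; 45 [333.3 219.9] lowest 230.6; 50 [331.7 218.3] lowest 229.7; 55 [330.2 216.2] lowest 228.3;
```

Request:
play_rows --targets '[0.1,0,-0.2,0,0.1,0,-0.3,0,0,0,-0.4,0,0,0,-0.4,0]'

```text
t: 10.78
tool_pos: [0.473, -0.1405, 0.1612]
orientation: [-2.082, -2.348, -0.0]
force: [3.0, 2.8, -16.4]
opening: 0.0297
gripper_force: 12.0
```

```bash
python3 tilt.py|grep -v '^0'
```

```text
t 10.78 shift cm [-1.54  0.04  1.31] roll 0.07 | stand x,y,z mm 55.4 0.4 161.2 tilt 0.2 F [  2.96   2.77 -16.38] open 29.7 g 12.0
G [ 55.4 217.2]
cup cols 338 356 mid 347.0 bottom row 229 rows 222.0 top 137
```

Vertical force is too high here, so I'll back down immediately. I'll use the post again, where the lever is long, staying a bit higher so the plate clears the post top.

Request:
play_rows --targets '[0,0,0.3,0,-0.1,0,0.6,0,-0.3,0,0.8,0,-0.7,0,0.8,0,-1.2,0,0.8,0,-1.7,0,0.8,0,-2.2,0,0.8,0,-2.2,0,0.8,0]'

```text
t: 11.5
tool_pos: [0.4768, -0.1647, 0.1553]
orientation: [2.085, 2.349, -0.0]
force: [0.2, -0.0, -1.0]
opening: 0.0298
gripper_force: 12.0
```

```bash
python3 tilt.py|grep -v '^0'; python3 - <<'E'
from plan2 import *
for dz in(-2,0,2):
  th=np.radians(10);o=[]
  g=np.array([30.,208])
  for w in((14,207.5),(8,207.5),(4,207),(0,206),(-2,205),(-4,203.5),(-6,202)):
    w=np.array(w,float)+[0,dz];n=int(np.ceil(np.linalg.norm(w-g)*2));p0=g;ls=[]
    for i in range(n):
        p=p0+(w-p0)*(i+1)/n
        if clear(*p,th)<0: ls.append(lever(*p,th))
        a=follow(*p,th)
        if a is None: o.append('jam');break
        th=a
    g=w;o.append((tuple(w),np.degrees(th).round(1),np.round(min(ls,default=0)),round(float(clear(*g,th)),1)))
  print(o)
E
```

```text
t 11.5 shift cm [ 0.91 -0.05  0.73] roll -0.0 | stand x,y,z mm 30.9 -0.5 155.3 tilt 0.05 F [ 0.2  -0.05 -1.02] open 29.8 g 12.0
G [ 30.9 211.3]
cup cols 343 361 mid 352.0 bottom row 226 rows 219.0 top 137
[((np.float64(14.0), np.float64(205.5)), np.float64(10.0), np.int64(0), 5.4), ((np.float64(8.0), np.float64(205.5)), np.float64(10.2), np.float64(117.0), 0.2), ((np.float64(4.0), np.float64(205.0)), np.float64(12.3), np.float64(117.0), 0.3), ((np.float64(0.0), np.float64(204.0)), np.float64(14.3), np.float64(116.0), 0.2), 'jam', ((np.float64(-2.0), np.float64(203.0)), np.float64(15.0), np.float64(32.0), -0.4), 'jam', ((np.float64(-4.0), np.float64(201.5)), np.float64(15.0), np.float64(32.0), -2.5), 'jam', ((np.float64(-6.0), np.float64(200.0)), np.float64(15.0), np.float64(-4.0), -3.5)]
[((np.float64(14.0), np.float64(207.5)), np.float64(10.0), np.int64(0), 4.4), ((np.float64(8.0), np.float64(207.5)), np.float64(10.2), np.float64(117.0), 0.2), ((np.float64(4.0), np.float64(207.0)), np.float64(12.3), np.float64(117.0), 0.3), ((np.float64(0.0), np.float64(206.0)), np.float64(14.3), np.float64(116.0), 0.2), ((np.float64(-2.0), np.float64(205.0)), np.float64(15.0), np.float64(36.0), 0.0), ((np.float64(-4.0), np.float64(203.5)), np.float64(19.0), np.float64(27.0), 0.1), ((np.float64(-6.0), np.float64(202.0)), np.float64(23.3), np.float64(32.0), 0.1)]
[((np.float64(14.0), np.float64(209.5)), np.float64(10.0), np.int64(0), 2.4), ((np.float64(8.0), np.float64(209.5)), np.float64(10.2), np.float64(117.0), 0.2), ((np.float64(4.0), np.float64(209.0)), np.float64(12.3), np.float64(117.0), 0.3), ((np.float64(0.0), np.float64(208.0)), np.float64(14.3), np.float64(116.0), 0.2), ((np.float64(-2.0), np.float64(207.0)), np.float64(15.0), np.float64(36.0), 0.0), ((np.float64(-4.0), np.float64(205.5)), np.float64(17.0), np.float64(58.0), 0.2), ((np.float64(-6.0), np.float64(204.0)), np.float64(18.8), np.float64(7.0), 0.1)]
```

Request:
play_rows --targets '[-0.4,0,0.2,0,-0.9,0,0.4,0,-1.4,0,0.5,0,-1.9,0,0.5,0,-2.3,0,0.5,0,-2.6,0,0.5,0,-2.9,0,0.6,0,-2.9,0,0.6,0]'

```text
t: 12.22
tool_pos: [0.4801, -0.1925, 0.1489]
orientation: [-2.085, -2.35, -0.0]
force: [0.7, 0.4, 0.0]
opening: 0.0299
gripper_force: 12.0
```

Request:
play_rows --targets '[-0.1,0,0.1,0,-0.2,0,0.2,0,-0.3,0,0.3,0,-0.3,0,0.3,0]'

```text
t: 12.55
tool_pos: [0.4807, -0.1955, 0.1475]
orientation: [2.084, 2.349, -0.0]
force: [-3.2, 1.1, 8.4]
opening: 0.0301
gripper_force: 12.0
```

```bash
python3 tilt.py
```

```text
t 12.55 shift cm [ 4.01 -0.07 -0.05] roll 0.07 | stand x,y,z mm -0.1 -0.8 147.5 tilt 0.08 F [-3.24  1.06  8.4 ] open 30.1 g 12.0
G [-1.000e-01  2.035e+02]
cup cols 347 364 mid 355.5 bottom row 224 rows 217.0 top 137
0 [362.5 209.6] lowest 220.3; 5 [360.4 211.5] lowest 221.9; 10 [358.2 213.1] lowest 223.1; 15 [356.1 214.3] lowest 223.9; 20 [354.  215.1] lowest 224.2; 25 [352.  215.6] lowest 224.0; 30 [350.1 215.6] lowest 223.7; 35 [348.3 215.3] lowest 224.1; 40 [346.6 214.5] lowest 224.1; 45 [345.  213.3] lowest 223.7; 50 [343.5 211.7] lowest 222.7; 55 [342.3 209.6] lowest 221.3;
```

Request:
play_rows --targets '[0,0,-0.2,0,-0.2,0,-0.2,0,-0.4,0,-0.2,0,-0.4,0,-0.2,0]'

```text
t: 12.93
tool_pos: [0.4809, -0.1994, 0.1479]
orientation: [-2.085, -2.35, -0.0]
force: [1.1, 0.0, 1.5]
opening: 0.03
gripper_force: 12.0
```

```bash
python3 tilt.py
```

```text
t 12.93 shift cm [ 4.4  -0.05 -0.01] roll 0.05 | stand x,y,z mm -4.0 -0.5 147.9 tilt 0.0 F [1.06 0.04 1.46] open 30.0 g 12.0
G [ -4.  203.9]
cup cols 347 365 mid 356.0 bottom row 223 rows 216.0 top 137
0 [363.3 208.8] lowest 219.5; 5 [361.1 210.7] lowest 221.1; 10 [359.  212.3] lowest 222.3; 15 [356.9 213.5] lowest 223.0; 20 [354.8 214.3] lowest 223.3; 25 [352.8 214.7] lowest 223.1; 30 [350.9 214.8] lowest 222.8; 35 [349.1 214.4] lowest 223.3; 40 [347.4 213.6] lowest 223.3; 45 [345.8 212.4] lowest 222.8; 50 [344.4 210.8] lowest 221.8; 55 [343.1 208.7] lowest 220.4;
```

Request:
play_rows --targets '[-0.2,0,0,0,-0.4,0,0,0,-0.6,0,0,0,-0.6,0,0,0]'

```text
t: 13.32
tool_pos: [0.4814, -0.205, 0.1476]
orientation: [-2.084, -2.349, -0.0]
force: [-0.5, 1.8, -0.9]
opening: 0.03
gripper_force: 12.0
```

```bash
python3 tilt.py
```

```text
t 13.32 shift cm [ 4.96 -0.03 -0.03] roll 0.05 | stand x,y,z mm -9.6 -0.4 147.6 tilt 0.06 F [-0.45  1.77 -0.93] open 30.0 g 12.0
G [ -9.6 203.6]
cup cols 347 365 mid 356.0 bottom row 223 rows 216.0 top 137
0 [364.3 208. ] lowest 218.6; 5 [362.1 209.8] lowest 220.2; 10 [360.  211.4] lowest 221.3; 15 [357.9 212.6] lowest 222.1; 20 [355.9 213.4] lowest 222.3; 25 [353.9 213.8] lowest 222.2; 30 [352.  213.8] lowest 221.8; 35 [350.2 213.5] lowest 222.3; 40 [348.5 212.7] lowest 222.3; 45 [347.  211.5] lowest 221.8; 50 [345.6 209.8] lowest 220.8; 55 [344.3 207.7] lowest 219.4;
```

Request:
play_rows --targets '[-0.1,0,-0.1,0,-0.2,0,-0.1,0,-0.3,0,-0.1,0,-0.5,0,-0.1,0,-0.5,0,-0.1,0]'

```text
t: 13.78
tool_pos: [0.4817, -0.21, 0.1484]
orientation: [-2.084, -2.349, 0.0]
force: [0.1, 3.9, -6.6]
opening: 0.03
gripper_force: 12.0
```

```bash
python3 tilt.py
```

```text
t 13.78 shift cm [ 5.46 -0.    0.04] roll 0.05 | stand x,y,z mm -14.6 -0.1 148.4 tilt 0.08 F [ 0.15  3.87 -6.56] open 30.0 g 12.0
G [-14.6 204.4]
cup cols 346 365 mid 355.5 bottom row 223 rows 216.0 top 137
0 [365.2 206.9] lowest 217.4; 5 [363.1 208.7] lowest 219.0; 10 [361.  210.2] lowest 220.1; 15 [358.9 211.4] lowest 220.9; 20 [356.9 212.2] lowest 221.1; 25 [354.9 212.6] lowest 220.9; 30 [353.1 212.7] lowest 220.7; 35 [351.3 212.3] lowest 221.1; 40 [349.6 211.5] lowest 221.1; 45 [348.1 210.2] lowest 220.6; 50 [346.7 208.6] lowest 219.6; 55 [345.4 206.5] lowest 218.1;
```

Tilt is about 24°. I'll release the lip, move out, and recheck the tilt and length with the grip raised while travelling.

Request:
play_rows --targets '[0,0,0.2,0,0.4,0,0.2,0,0.9,0,0.2,0,1.4,0,0.2,0,2,0,0.2,0,2.6,0,0.2,0,3.2,0,0.2,0,3.2,0,0.2,0]'

```text
t: 14.5
tool_pos: [0.4783, -0.1771, 0.1471]
orientation: [-2.084, -2.351, -0.001]
force: [-0.1, -0.5, -0.0]
opening: 0.0298
gripper_force: 12.0
```

```bash
python3 tilt.py s9.png; cat > p3.py <<'E'
import plan,sys
plan.L=float(sys.argv[1])
import plan2;plan2.L=plan.L
for m in (35,28,22):
    r=plan2.run((18,201 if plan.L<47 else 203,24),6,m)
    if r[2]: print(plan.L,m,[p for i,p in enumerate(r[2]) if i%3==0 or p[2]>24]);break
E
(timeout 250 python3 p3.py 45.7 & timeout 250 python3 p3.py 49; wait)
```

```text
t 14.5 shift cm [ 2.15 -0.06 -0.09] roll 0.11 | stand x,y,z mm 18.5 -0.6 147.1 tilt 0.02 F [-0.06 -0.47 -0.03] open 29.8 g 12.0
G [ 18.5 203.1]
cup cols 339 359 mid 349.0 bottom row 229 rows 222.0 top 137
0 [359.1 213. ] lowest 223.9; 5 [356.8 215. ] lowest 225.5; 10 [354.6 216.6] lowest 226.8; 15 [352.5 217.8] lowest 227.6; 20 [350.3 218.7] lowest 227.9; 25 [348.3 219.2] lowest 227.8; 30 [346.3 219.3] lowest 227.3; 35 [344.4 219. ] lowest 227.8; 40 [342.6 218.2] lowest 227.9; 45 [341. 217.] lowest 227.5; 50 [339.5 215.4] lowest 226.5; 55 [338.2 213.4] lowest 225.1; 45.7 35 [(18, 201, 24), (21, 199, 24), (24, 199, 24), (27, 199, 24), (30, 199, 24), (33, 199, 24), (36, 199, 24), (39, 202, 24), (42, 205, 24), (45, 208, 24), (48, 211, 24), (51, 214, 24), (52, 217, 24), (51, 218, 26), (51, 219, 27), (50, 220, 28), (49, 221, 31), (48, 222, 33), (47, 223, 35), (46, 224, 38), (45, 225, 40), (44, 226, 43), (45, 225, 43), (45, 224, 43), (45, 223, 43), (46, 222, 43)]
49.0 35 [(18, 203, 24), (21, 202, 24), (24, 202, 24), (27, 202, 24), (30, 202, 24), (33, 202, 24), (36, 205, 24), (39, 208, 24), (42, 211, 24), (45, 214, 24), (48, 217, 24), (48, 219, 25), (47, 219, 28), (46, 220, 30), (45, 221, 32), (45, 222, 33), (45, 223, 33), (44, 224, 35), (43, 225, 38), (43, 224, 38), (42, 223, 38), (41, 224, 40), (40, 225, 43), (41, 224, 43), (41, 223, 43), (42, 222, 43)]
```

View pics/s9.png

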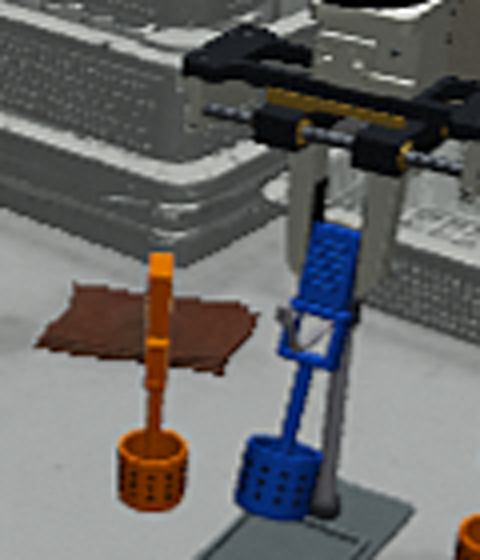

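The tilt is about 23° with the bar in the middle of the eye (window at (310,330), cup at (278,475)). Next it goes out to the rising bar.

Request:
play_rows --targets '[0.5,0,0,0,1,0,0,0,1.5,0,0,0,1.9,0,-0.1,0,2.2,0,-0.4,0,2.5,0,-0.7,0,2.8,0,-1.0,0,2.8,0,-1.0,0]'

```text
t: 15.22
tool_pos: [0.4755, -0.1503, 0.1582]
orientation: [2.083, 2.35, 0.001]
force: [0.3, 0.4, -0.8]
opening: 0.03
gripper_force: 12.0
```

```bash
python3 tilt.py
```

```text
t 15.22 shift cm [-0.54 -0.1   1.02] roll 0.07 | stand x,y,z mm 45.4 -1.0 158.2 tilt 0.09 F [ 0.34  0.4  -0.77] open 30.0 g 12.0
G [ 45.4 214.2]
cup cols 334 353 mid 343.5 bottom row 231 rows 224.0 top 137
0 [354.3 214.1] lowest 225.2; 5 [352.  216.1] lowest 226.9; 10 [349.7 217.8] lowest 228.2; 15 [347.4 219.1] lowest 229.1; 20 [345.2 220. ] lowest 229.4; 25 [343.  220.5] lowest 229.3; 30 [340.9 220.6] lowest 228.8; 35 [338.9 220.3] lowest 229.4; 40 [337.1 219.5] lowest 229.4; 45 [335.3 218.3] lowest 229.0; 50 [333.7 216.7] lowest 228.1; 55 [332.3 214.6] lowest 226.6;
```

Request:
play_rows --targets '[0.2,0,-0.1,0,0.3,0,-0.3,0,0.3,0,-0.4,0,0.3,0,-0.4,0]'

```text
t: 15.6
tool_pos: [0.4748, -0.1477, 0.1613]
orientation: [2.085, 2.35, 0.0]
force: [0.0, -0.9, -0.7]
opening: 0.0301
gripper_force: 12.0
```

Request:
play_rows --targets '[0,0,-0.1,0,-0.1,0,-0.2,0,-0.1,0,-0.2,0]'

```text
t: 15.85
tool_pos: [0.4747, -0.1486, 0.163]
orientation: [-2.085, -2.35, -0.0]
force: [-0.5, 0.1, -1.7]
opening: 0.0299
gripper_force: 12.0
```

```bash
python3 tilt.py
```

```text
t 15.85 shift cm [-0.72 -0.03  1.5 ] roll 0.05 | stand x,y,z mm 47.2 -0.3 163.0 tilt 0.02 F [-0.53  0.09 -1.72] open 29.9 g 12.0
G [ 47.2 219. ]
cup cols 333 353 mid 343.0 bottom row 230 rows 223.0 top 137
0 [354.1 212.8] lowest 223.9; 5 [351.8 214.8] lowest 225.6; 10 [349.5 216.4] lowest 226.9; 15 [347.2 217.7] lowest 227.7; 20 [345.  218.6] lowest 228.1; 25 [342.8 219.1] lowest 228.0; 30 [340.7 219.2] lowest 227.5; 35 [338.7 218.9] lowest 228.0; 40 [336.8 218.1] lowest 228.1; 45 [335.  216.9] lowest 227.6; 50 [333.4 215.2] lowest 226.7; 55 [332.  213.1] lowest 225.2;
```

Request:
play_rows --targets '[-0.1,0,-0.1,0,-0.2,0,-0.2,0,-0.3,0,-0.2,0,-0.3,0,-0.2,0]'

```text
t: 16.23
tool_pos: [0.4745, -0.1505, 0.1638]
orientation: [-2.082, -2.348, -0.001]
force: [1.2, 4.4, -8.5]
opening: 0.03
gripper_force: 12.0
```

```bash
python3 tilt.py
```

```text
t 16.23 shift cm [-0.54  0.01  1.58] roll 0.07 | stand x,y,z mm 45.3 0.1 163.8 tilt 0.17 F [ 1.24  4.44 -8.47] open 30.0 g 12.0
G [ 45.3 219.8]
cup cols 333 354 mid 343.5 bottom row 229 rows 222.0 top 137
0 [354.5 212.2] lowest 223.3; 5 [352.2 214.2] lowest 225.0; 10 [349.9 215.8] lowest 226.3; 15 [347.6 217.1] lowest 227.1; 20 [345.4 218. ] lowest 227.4; 25 [343.2 218.5] lowest 227.3; 30 [341.1 218.6] lowest 226.8; 35 [339.1 218.2] lowest 227.4; 40 [337.2 217.5] lowest 227.4; 45 [335.5 216.2] lowest 227.0; 50 [333.9 214.6] lowest 226.0; 55 [332.5 212.4] lowest 224.5;
```

The basket has slid about 5 mm in the grip, so the effective length is about 51 mm. I'll go further out along the rising bar, where the push is more sideways.

Request:
play_rows --targets '[0.2,0,0.2,0,0.4,0,0.2,0,0.6,0,0.1,0,0.7,0,-0.1,0,0.7,0,-0.1,0]'

```text
t: 16.7
tool_pos: [0.4747, -0.145, 0.167]
orientation: [2.084, 2.349, -0.0]
force: [-0.5, -1.2, -1.5]
opening: 0.0295
gripper_force: 12.0
```

```bash
python3 tilt.py|grep -v '^0'
```

```text
t 16.7 shift cm [-1.07 -0.08  1.91] roll 0.05 | stand x,y,z mm 50.8 -0.8 167.0 tilt 0.1 F [-0.49 -1.18 -1.5 ] open 29.5 g 12.0
G [ 50.8 223. ]
cup cols 333 353 mid 343.0 bottom row 229 rows 222.0 top 137
```

Request:
play_rows --targets '[0.1,0,-0.2,0,0.2,0,-0.4,0,0.2,0,-0.4,0]'

```text
t: 17.0
tool_pos: [0.4744, -0.1424, 0.1708]
orientation: [2.084, 2.35, 0.001]
force: [-0.8, 0.7, -0.6]
opening: 0.0297
gripper_force: 12.0
```

Request:
play_rows --targets '[-0.2,0,-0.1,0,-0.4,0,-0.2,0,-0.5,0,-0.3,0,-0.5,0,-0.3,0]'

```text
t: 17.33
tool_pos: [0.4741, -0.1466, 0.1717]
orientation: [-2.082, -2.348, -0.001]
force: [1.4, 5.2, -6.8]
opening: 0.0299
gripper_force: 12.0
```

```bash
python3 tilt.py
```

```text
t 17.33 shift cm [-0.93 -0.    2.37] roll 0.07 | stand x,y,z mm 49.3 -0.0 171.7 tilt 0.18 F [ 1.4   5.22 -6.78] open 29.9 g 12.0
G [ 49.3 227.7]
cup cols 332 353 mid 342.5 bottom row 227 rows 220.0 top 137
0 [354.  210.1] lowest 221.3; 5 [351.7 212.1] lowest 223.0; 10 [349.3 213.8] lowest 224.3; 15 [347. 215.] lowest 225.1; 20 [344.8 215.9] lowest 225.4; 25 [342.6 216.4] lowest 225.2; 30 [340.5 216.5] lowest 224.8; 35 [338.5 216.1] lowest 225.3; 40 [336.6 215.3] lowest 225.4; 45 [334.8 214. ] lowest 224.9; 50 [333.2 212.3] lowest 223.9; 55 [331.7 210.2] lowest 222.4;
```

Request:
play_rows --targets '[-0.1,0,0.1,0,-0.2,0,0.2,0,-0.3,0,0.2,0,-0.4,0,0.2,0,-0.4,0,0.2,0]'

```text
t: 17.8
tool_pos: [0.4748, -0.1513, 0.1705]
orientation: [-2.084, -2.349, 0.0]
force: [0.8, 5.1, -7.1]
opening: 0.0301
gripper_force: 12.0
```

```bash
python3 tilt.py
```

```text
t 17.8 shift cm [-0.45 -0.01  2.25] roll 0.05 | stand x,y,z mm 44.5 -0.1 170.5 tilt 0.07 F [ 0.81  5.08 -7.13] open 30.1 g 12.0
G [ 44.5 226.5]
cup cols 331 351 mid 341.0 bottom row 227 rows 220.0 top 137
0 [354.9 209.7] lowest 220.8; 5 [352.6 211.7] lowest 222.5; 10 [350.3 213.3] lowest 223.8; 15 [348.  214.6] lowest 224.6; 20 [345.8 215.4] lowest 224.9; 25 [343.6 215.9] lowest 224.7; 30 [341.5 216. ] lowest 224.3; 35 [339.5 215.6] lowest 224.8; 40 [337.6 214.8] lowest 224.8; 45 [335.9 213.5] lowest 224.4; 50 [334.3 211.8] lowest 223.4; 55 [332.8 209.7] lowest 221.9;
```

It's rotating now, to about 31°. Same direction again.

Request:
play_rows --targets '[-0.1,0,0.1,0,-0.2,0,0.1,0,-0.3,0,0.1,0,-0.4,0,0.2,0,-0.4,0,0.2,0]'

```text
t: 18.27
tool_pos: [0.4755, -0.1557, 0.169]
orientation: [-2.085, -2.35, 0.0]
force: [0.7, 4.4, -5.7]
opening: 0.0299
gripper_force: 12.0
```

```bash
python3 tilt.py
```

```text
t 18.27 shift cm [-0.   -0.03  2.1 ] roll 0.04 | stand x,y,z mm 40.0 -0.4 169.0 tilt 0.01 F [ 0.72  4.39 -5.75] open 29.9 g 12.0
G [ 40. 225.]
cup cols 330 351 mid 340.5 bottom row 227 rows 220.0 top 137
0 [355.7 209.4] lowest 220.5; 5 [353.4 211.4] lowest 222.2; 10 [351.1 213. ] lowest 223.4; 15 [348.9 214.3] lowest 224.2; 20 [346.6 215.1] lowest 224.5; 25 [344.5 215.6] lowest 224.4; 30 [342.4 215.7] lowest 224.0; 35 [340.4 215.3] lowest 224.5; 40 [338.6 214.5] lowest 224.5; 45 [336.8 213.2] lowest 224.0; 50 [335.3 211.5] lowest 223.0; 55 [333.8 209.4] lowest 221.5;
```

```bash
cat > fit.py <<'E'
from h import *
from scipy.optimize import least_squares
go(W(.04,.148))
st=read_state();q=st['tool_pos']-O;g=np.array([q@X*1000,q[2]*1000+56]);Y=np.array([-X[1],X[0],0])
C={n:cam(n) for n in('scene','top')}
def box(c):
    m=cv2.inRange(cv2.cvtColor(c['image'],cv2.COLOR_RGB2HSV),(105,150,50),(125,255,255))
    n,l,s,_=cv2.connectedComponentsWithStats(m);w=[j for j in range(1,n) if s[j,4]>25 and 300<s[j,0]<400 and s[j,1]>130]
    b=s[w];return b[:,0].min(),b[:,1].min(),(b[:,0]+b[:,2]).max()-1,(b[:,1]+b[:,3]).max()-1
B={n:box(c) for n,c in C.items()}
ph=np.linspace(0,2*np.pi,25)
def cup(th,L):
    u=np.array([-np.sin(th),np.cos(th)]);n=np.array([np.cos(th),np.sin(th)])
    for s in(0,40):
        for p in ph:
            xz=g+u*(s-110-L)+n*23*np.cos(p);yield W(*(xz/1000))+Y*.023*np.sin(p)
def res(v):
    th,L=v;P=list(cup(th,L));a=np.array([proj(C['scene'],p) for p in P]);b=np.array([proj(C['top'],p) for p in P])
    return [a[:,0].min()-B['scene'][0],a[:,1].max()-B['scene'][3],b[:,0].min()-B['top'][0]]
best=min((least_squares(res,[t,50],bounds=([-.2,38],[1.2,66])) for t in(.2,.5,.8)),key=lambda r:r.cost)
th,L=best.x;e=g+L*np.array([np.sin(th),-np.cos(th)]);d=np.array([.4695,.8829])
print('B',B,'G',g.round(1),'theta',np.degrees(th).round(1),'L',L.round(1),'res',best.fun.round(2))
r=e-[86,201];print('eye',e.round(1),'along-from-tip',(r@d).round(1),'perp(up-left +)',(r@[-.8829,.4695]).round(1))
E
python3 fit.py
```

```text
t 18.32 shift cm [-0.01 -0.04  2.1 ] roll 0.04 | stand x,y,z mm 40.1 -0.4 169.0 tilt 0.01 F [ 0.45  3.35 -5.76] open 29.8 g 12.0
B {'scene': (np.int32(330), np.int32(150), np.int32(366), np.int32(227)), 'top': (np.int32(328), np.int32(227), np.int32(359), np.int32(245))} G [ 40.1 225. ] theta 30.2 L 45.4 res [ 0.14 -0.   -0.09]
eye [ 62.9 185.8] along-from-tip -24.2 perp(up-left +) 13.2
```

```bash
cat > fit.py <<'E'
from h import *
from scipy.optimize import least_squares
go(W(.04,.148))
st=read_state();q=st['tool_pos']-O;g=np.array([q@X*1000,q[2]*1000+56]);Y=np.array([-X[1],X[0],0])
C={n:cam(n) for n in('scene','top','wrist')}
def box(c,k):
    m=cv2.inRange(cv2.cvtColor(c['image'],cv2.COLOR_RGB2HSV),(105,130,40),(125,255,255))
    n,l,s,_=cv2.connectedComponentsWithStats(m)
    w=[j for j in range(1,n) if s[j,4]>25 and ((300<s[j,0]<400 and s[j,1]>130) if k!='wrist' else 190<s[j,0]<330)]
    b=s[w];return b[:,0].min(),b[:,1].min(),(b[:,0]+b[:,2]).max()-1,(b[:,1]+b[:,3]).max()-1
B={n:np.array(box(c,n)) for n,c in C.items()}
ph=np.linspace(0,2*np.pi,25)
def pts(v):
    th=v[2];u=np.array([-np.sin(th),np.cos(th)]);n=np.array([np.cos(th),np.sin(th)]);e=v[:2]
    cup=[W(*((e+u*(s-110)+n*23*np.cos(p))/1000))+Y*.023*np.sin(p) for s in(0,40) for p in ph]
    tab=[W(*((e+u*64+n*a)/1000))+Y*b for a in(-7,7) for b in(-.015,.015)]
    return cup,tab
def res(v):
    cup,tab=pts(v);P=lambda n,l:np.array([proj(C[n],p) for p in l])
    a=P('scene',cup);b=P('top',cup);w=P('wrist',cup)
    return np.array([a[:,0].min()-B['scene'][0],a[:,1].max()-B['scene'][3],b[:,0].min()-B['top'][0],P('scene',tab)[:,1].min()-B['scene'][1],(w[:,1].min()-B['wrist'][1])*.7])
best=min((least_squares(res,[60,180,t],x_scale=[10,10,.2],loss='soft_l1') for t in(.2,.5,.8)),key=lambda r:r.cost)
e=best.x[:2];th=best.x[2];d=np.array([.4695,.8829])
print({k:v.tolist() for k,v in B.items()},'G',g.round(1),'theta',np.degrees(th).round(1),'res',best.fun.round(2) if 0 else res(best.x).round(1))
r=e-[86,201];u=np.array([-np.sin(th),np.cos(th)]);n=np.array([np.cos(th),np.sin(th)])
print('eye',e.round(1),'along-from-tip',(r@d).round(1),'perp(up-left +)',(r@[-.8829,.4695]).round(1),'G in basket: s',110+((g-e)@u).round(1),'n',((g-e)@n).round(1))
E
python3 fit.py
```

```text
t 18.42 shift cm [-0.01 -0.04  2.11] roll 0.04 | stand x,y,z mm 40.1 -0.4 169.1 tilt 0.01 F [-0.21  4.41 -6.15] open 29.8 g 12.0
{'scene': [330, 150, 366, 227], 'top': [328, 226, 360, 246], 'wrist': [244, 85, 307, 288]} G [ 40.1 225.1] theta 39.7 res [-0.7 -0.3 -1.   0.1  0.4]
eye [ 53.4 180.4] along-from-tip -33.5 perp(up-left +) 19.1 G in basket: s 152.9 n 18.3
```

```bash
cat >> fit.py <<'E'
import sys
if len(sys.argv)>1:
    for k in range(26,52,4):
        t=np.radians(k);u=np.array([-np.sin(t),np.cos(t)])
        for L in(44,48,52,56):
            ee=g-L*u;print(k,L,res([*ee,t]).round(1),'perp',((ee-[86,201])@[-.8829,.4695]).round(1))
    c=C['wrist'];h=cv2.cvtColor(c['image'],cv2.COLOR_RGB2HSV);m=cv2.inRange(h,(105,130,40),(125,255,255))
    n_,l,s,ce=cv2.connectedComponentsWithStats(m);print([s[j].tolist() for j in range(1,n_) if s[j,4]>15])
    for r_ in range(60,300,8): 
        x=np.flatnonzero(m[r_]); print(r_,(x.min(),x.max(),len(x)) if len(x) else '',end=' ')
    print('tip',proj(c,W(.086,.201)),'bend',proj(c,W(.062,.16)),'post',proj(c,W(0,.17)))
E
python3 fit.py 1
```

```text
t 18.57 shift cm [-0.02 -0.04  2.1 ] roll 0.06 | stand x,y,z mm 40.2 -0.4 169.0 tilt 0.01 F [-0.54  3.65 -5.5 ] open 29.8 g 12.0
{'scene': [330, 150, 366, 227], 'top': [328, 226, 360, 246], 'wrist': [244, 85, 307, 288]} G [ 40.2 225. ] theta 39.7 res [-0.7 -0.3 -1.   0.1  0.4]
eye [ 53.4 180.4] along-from-tip -33.5 perp(up-left +) 19.1 G in basket: s 152.8 n 18.4
26 44 [ 2.3 -0.6  3.3 -1.8 12.6] perp 16.1
26 48 [ 1.8  1.   2.5 -0.  11.3] perp 12.9
26 52 [ 1.3  2.7  1.8  1.7 10. ] perp 9.7
26 56 [0.9 4.3 1.  3.4 8.7] perp 6.4
30 44 [ 0.4 -0.5  0.3 -1.9  4.7] perp 14.4
30 48 [-0.1  1.1 -0.5 -0.2  3.2] perp 11.0
30 52 [-0.6  2.8 -1.4  1.5  1.7] perp 7.6
30 56 [-1.2  4.4 -2.2  3.3  0.3] perp 4.2
34 44 [-1.4 -0.7 -2.5 -2.  -3.3] perp 12.9
34 48 [-2.   1.  -3.4 -0.3 -5. ] perp 9.3
34 52 [-2.6  2.6 -4.3  1.4 -6.7] perp 5.8
34 56 [-3.1  4.3 -5.2  3.1 -8.3] perp 2.3
38 44 [ -3.1  -1.   -5.1  -2.  -11.4] perp 11.5
38 48 [ -3.8   0.7  -6.1  -0.4 -13.4] perp 7.9
38 52 [ -4.4   2.3  -7.1   1.3 -15.3] perp 4.2
38 56 [ -5.    4.   -8.1   3.  -17.1] perp 0.6
42 44 [ -4.7  -1.5  -7.5  -2.  -19.8] per
[... 946 characters left out ...]
64(282), 14) 172 (np.int64(248), np.int64(303), 48) 180 (np.int64(247), np.int64(304), 38) 188 (np.int64(246), np.int64(305), 21) 196 (np.int64(245), np.int64(305), 20) 204 (np.int64(245), np.int64(306), 62) 212 (np.int64(245), np.int64(306), 62) 220 (np.int64(248), np.int64(302), 55) 228 (np.int64(248), np.int64(303), 56) 236 (np.int64(247), np.int64(304), 58) 244 (np.int64(246), np.int64(304), 59) 252 (np.int64(246), np.int64(305), 60) 260 (np.int64(245), np.int64(306), 62) 268 (np.int64(245), np.int64(306), 62) 276 (np.int64(245), np.int64(306), 62) 284 (np.int64(246), np.int64(305), 60) 292  tip [276.20830079 174.05201636] bend [275.93193493 197.09327722] post [275.78579467 281.97563832]
```

```bash
cat > wr.py <<'E'
from fit import *
c=C['wrist'];im=c['image'];m=cv2.inRange(cv2.cvtColor(im,cv2.COLOR_RGB2HSV),(105,130,40),(125,255,255))
for col in(262,268,276,284,290): 
    v=m[80:300,col]>0;print(col,[(int(i)+81) for i in np.flatnonzero(np.diff(v.astype(int)))])
for r in range(160,210,4): print(r,im[r,258:296:4].tolist() if 0 else ''.join('B' if m[r,x] else ('g' if abs(int(im[r,x,0])-int(im[r,x,2]))<25 and im[r,x].max()>110 else '.') for x in range(240,312)))
for k,L in((26,48),(30,48),(34,48),(30,52),(34,52),(38,52),(42,52)):
    t=np.radians(k);u=np.array([-np.sin(t),np.cos(t)]);n=np.array([np.cos(t),np.sin(t)]);e=g-L*u
    print(k,L,[ (s,nn,float(proj(c,W(*((e+u*(s-110)+n*nn)/1000)))[1].round(1))) for s,nn in((98.5,7),(121.5,7),(121.5,-7),(128,7),(174,7),(174,-7),(0,23),(40,23),(40,-23))])
print('bar rows',[(q,float(proj(c,W(*((np.array([86,201])-q*d)/1000)))[1].round(1))) for q in(0,12,25,40)])
E
python3 wr.py
```

```text
t 18.72 shift cm [-0.02 -0.04  2.11] roll 0.05 | stand x,y,z mm 40.2 -0.4 169.1 tilt 0.01 F [-0.73  4.34 -4.47] open 29.6 g 12.0
{'scene': [330, 150, 366, 227], 'top': [328, 226, 360, 246], 'wrist': [244, 85, 307, 288]} G [ 40.2 225.1] theta 39.7 res [-0.7 -0.3 -1.   0.1  0.4]
eye [ 53.4 180.4] along-from-tip -33.5 perp(up-left +) 19.1 G in basket: s 152.8 n 18.4
262 [88, 92, 94, 96, 98, 101, 103, 154, 167, 188, 198, 288]
268 [86, 156, 167, 176, 198, 288]
276 [85, 89, 90, 93, 95, 98, 100, 171, 198, 288]
284 [86, 155, 167, 177, 187, 188, 198, 289]
290 [90, 92, 95, 97, 99, 101, 104, 153, 167, 188, 198, 288]
160 .............................BBBBBBBBBBBBBB.............................
164 .............................BBBBBBBBBBBBBB.............................
168 ........BBBBBBBBBBBBBBBBBBBBBBBBBBBBBBBBBBBBBBBBBBBBBBBBBBBBBBB.........
172 ........BBBBBBBBBBBBBBBBBBBBBBBB.gggggg.BBBBBBBBBBBBBBBBBBBBBBBB........
176 .......BBBBBBBBBBBBBBBBBBBBB...gggggggggg...BBBBBBBBBBBBBBBBBBBB........
180 .......BBBBBBBBBBBBBBBBBBB......gggggggg......BBBBBBBBBBBBBBBBBBB.......
184 .......BBBBBBBBB.BBBB
[... 1035 characters left out ...]
), (121.5, 7, 203.8), (121.5, -7, 219.2), (128, 7, 211.7), (174, 7, 280.8), (174, -7, 294.6), (0, 23, 87.5), (40, 23, 111.3), (40, -23, 160.0)]
34 52 [(98.5, 7, 174.1), (121.5, 7, 201.2), (121.5, -7, 215.7), (128, 7, 209.7), (174, 7, 282.5), (174, -7, 294.5), (0, 23, 75.5), (40, 23, 102.1), (40, -23, 150.9)]
38 52 [(98.5, 7, 169.8), (121.5, 7, 198.8), (121.5, -7, 212.4), (128, 7, 207.8), (174, 7, 284.1), (174, -7, 294.2), (0, 23, 63.2), (40, 23, 93.0), (40, -23, 141.8)]
42 52 [(98.5, 7, 165.7), (121.5, 7, 196.7), (121.5, -7, 209.3), (128, 7, 206.3), (174, 7, 285.7), (174, -7, 293.8), (0, 23, 50.7), (40, 23, 83.9), (40, -23, 132.6)]
bar rows [(0, 174.1), (12, 180.2), (25, 186.0), (40, 191.8)]
```

```bash
python3 - <<'E'
s=open('fit.py').read()
s=s.split("def res(v):")[0]+'''
cw=C['wrist'];mw=cv2.inRange(cv2.cvtColor(cw['image'],cv2.COLOR_RGB2HSV),(105,130,40),(125,255,255))
# window rows in the wrist view from columns beside the hook
def win():
    o=[]
    for col in(258,262,290,294):
        v=(mw[:,col]>0).astype(int);i=np.flatnonzero(np.diff(v))+1
        gaps=[(a,b) for a,b in zip(i[:-1],i[1:]) if v[a]==0 and b-a>=5 and a>B['wrist'][1]+30]
        if gaps: o.append(gaps[-1])
    return np.median(np.array(o),axis=0)
wn=win()
def res(v):
    cup,tab=pts(v);P=lambda n,l:np.array([proj(C[n],p) for p in l]);th=v[2]
    u=np.array([-np.sin(th),np.cos(th)]);n=np.array([np.cos(th),np.sin(th)])
    a=P('scene',cup);b=P('top',cup);w=P('wrist',cup);f=lambda s,k:proj(cw,W(*((v[:2]+u*(s-110)+n*k)/1000)))[1]
    return np.array([a[:,0].min()-B['scene'][0],a[:,1].max()-B['scene'][3],b[:,0].min()-B['top'][0],(w[:,1].min()-B['wrist'][1])*.5,(max(f(98.5,-7),f(98.5,7))-wn[0])*.5,(min(f(121.5,7),f(121.5,-7))-wn[1])*.5])
best=min((least_squares(res,[60,180,t],x_scale=[10,10,.2]) for t in(.2,.5,.8)),key=lambda r:r.cost)
e=best.x[:2];th=best.x[2];d=np.array([.4695,.8829])
print('scene',B['scene'],'top',B['top'],'wrist',B['wrist'],'win',wn,'G',g.round(1),'THETA',np.degrees(th).round(1),'res',res(best.x).round(1))
r=e-[86,201];u=np.array([-np.sin(th),np.cos(th)]);n=np.array([np.cos(th),np.sin(th)])
print('eye',e.round(1),'along-from-tip',(r@d).round(1),'perp(up-left +)',(r@[-.8829,.4695]).round(1),'G in basket: s',110+((g-e)@u).round(1),'n',((g-e)@n).round(1))
'''
open('fit.py','w').write(s)
E
python3 fit.py
```

```text
t 18.87 shift cm [-0.02 -0.04  2.1 ] roll 0.05 | stand x,y,z mm 40.2 -0.4 169.0 tilt 0.01 F [-0.82  4.01 -5.46] open 29.8 g 12.0
scene [330 150 366 227] top [328 226 360 246] wrist [244  85 307 288] win [188. 198.] G [ 40.2 225. ] THETA 26.1 res [-0.5 -0.1 -1.3  0.5  1.  -0.6]
eye [ 72.6 191.5] along-from-tip -14.6 perp(up-left +) 7.4 G in basket: s 154.4 n -14.4
```

The tilt is about 30°, but bar friction acts the wrong way while the lip slides up. I'll first go up along the bar unloaded, then push down and left so friction helps.

Request:
play_rows --targets '[0.2,0,-0.1,0,0.4,0,-0.3,0,0.5,0,-0.5,0,0.5,0,-0.5,0]'

```text
t: 19.35
tool_pos: [0.4758, -0.1509, 0.1754]
orientation: [2.083, 2.349, 0.001]
force: [0.0, -0.2, -1.3]
opening: 0.0299
gripper_force: 12.0
```

Request:
play_rows --targets '[-0.2,0,0.1,0,-0.4,0,0.3,0,-0.6,0,0.5,0,-0.7,0,0.6,0,-0.7,0,0.6,0]'

```text
t: 19.77
tool_pos: [0.4755, -0.1576, 0.1673]
orientation: [-2.084, -2.349, 0.0]
force: [-0.4, 2.5, -2.9]
opening: 0.03
gripper_force: 12.0
```

```bash
python3 fit.py
```

```text
t 19.77 shift cm [ 0.18 -0.01  1.93] roll 0.04 | stand x,y,z mm 38.2 -0.1 167.3 tilt 0.06 F [-0.37  2.54 -2.91] open 30.0 g 12.0
scene [330 151 366 228] top [327 226 361 246] wrist [244  80 307 287] win [186. 197.] G [ 38.2 223.3] THETA 28.2 res [-1.  -0.2 -1.1  0.6  0.9 -0.6]
eye [ 71.3 188.2] along-from-tip -18.2 perp(up-left +) 7.0 G in basket: s 156.5 n -12.6
```

Good: lower force and the tilt is growing. I'll keep going the same way.

Request:
play_rows --targets '[-0.2,0,0.1,0,-0.4,0,0.2,0,-0.6,0,0.3,0,-0.8,0,0.4,0,-0.8,0,0.4,0]'

```text
t: 20.33
tool_pos: [0.4766, -0.1656, 0.1636]
orientation: [-2.085, -2.349, 0.0]
force: [-0.2, 4.5, -2.9]
opening: 0.0298
gripper_force: 12.0
```

```bash
python3 fit.py
```

```text
t 20.33 shift cm [ 0.99 -0.02  1.56] roll 0.04 | stand x,y,z mm 30.1 -0.2 163.6 tilt 0.04 F [-0.17  4.46 -2.93] open 29.8 g 12.0
scene [328 151 368 227] top [325 226 364 246] wrist [244  57 307 285] win [175. 190.] G [ 30.1 219.6] THETA 34.2 res [-0.6 -0.2 -1.5  0.5  1.  -0.6]
eye [ 70.1 190.4] along-from-tip -16.9 perp(up-left +) 9.1 G in basket: s 156.6 n -16.6
```

```bash
cat > fit2.py <<'E'
from fit import *
for w in ([1,1,1,1,1,1],[1,1,1,0,0,0],[0,0,0,1,1,1]):
  for k in(30,34,38,42,46):
    t=np.radians(k);u=np.array([-np.sin(t),np.cos(t)]);n=np.array([np.cos(t),np.sin(t)])
    r=least_squares(lambda v:res([*v,t])*w,[70,188],x_scale=10);e=r.x
    print(w,k,r.fun.round(1),e.round(1),'perp',((e-[86,201])@[-.8829,.4695]).round(1),'s,n',(110+(g-e)@u).round(1),((g-e)@n).round(1))
E
python3 fit2.py | tail -15
```

```text
[1, 1, 1, 1, 1, 1] 30 [ 0.2 -2.1 -0.3  2.5  0.6 -2.7] [ 73.  197.2] perp 9.7 s,n 150.9 -25.7
[1, 1, 1, 1, 1, 1] 34 [-0.6 -0.3 -1.4  0.6  1.  -0.7] [ 70.3 190.8] perp 9.1 s,n 156.4 -16.9
[1, 1, 1, 1, 1, 1] 38 [-1.3  1.3 -2.4 -1.   1.5  1.2] [ 67.5 184.1] perp 8.4 s,n 161.0 -7.3
[1, 1, 1, 1, 1, 1] 42 [-1.9  2.9 -3.1 -2.3  1.9  2.9] [ 64.7 177.4] perp 7.8 s,n 164.5 2.9
[1, 1, 1, 1, 1, 1] 46 [-2.5  4.3 -3.7 -3.4  2.4  4.5] [ 61.8 170.6] perp 7.1 s,n 166.8 13.5
[1, 1, 1, 0, 0, 0] 30 [ 0.3  0.  -0.2  0.   0.  -0. ] [ 72.1 191.1] perp 7.6 s,n 155.8 -21.9
[1, 1, 1, 0, 0, 0] 34 [ 0.2  0.  -0.1  0.   0.   0. ] [ 66.5 187.7] perp 11.0 s,n 156.8 -12.1
[1, 1, 1, 0, 0, 0] 38 [ 0.1  0.  -0.1  0.   0.   0. ] [ 61.3 184.2] perp 14.0 s,n 157.1 -2.5
[1, 1, 1, 0, 0, 0] 42 [ 0.  0. -0.  0.  0.  0.] [ 56.5 180.8] perp 16.6 s,n 156.5 6.6
[1, 1, 1, 0, 0, 0] 46 [-0.1 -0.   0.1  0.   0.   0. ] [ 52.  177.1] perp 18.8 s,n 155.3 15.6
[0, 0, 0, 1, 1, 1] 30 [ 0.  -0.  -0.  -0.1  1.5 -1.2] [ 74.5 211. ] perp 14.9 s,n 139.7 -33.9
[0, 0, 0, 1, 1, 1] 34 [-0.  -0.  -0.  -0.1  0.9 -0.7] [ 70.9 193.3] perp 9.7 s,n 154.6 -18.8
[0, 0, 0, 1, 1, 1] 38 [-0.   0.  -0.  -0.   0.4 -0.3] [ 67.4 176.4] perp 4.8 s,n 167.0 -2.6
[0, 0, 0, 1, 1, 1] 42 [-0.  0. -0.  0. -0.  0.] [ 64.2 160.5] perp 0.2 s,n 176.7 14.5
[0, 0, 0, 1, 1, 1] 46 [-0.   0.  -0.   0.1 -0.4  0.3] [ 61.1 145.6] perp -4.1 s,n 183.7 32.0
```

```bash
python3 - <<'E'
import pickle
from fit import *
for n in('scene','top'):
    c=pickle.load(open(n+'.pkl','rb'));b=box(c,n);cup,tab=pts([41,151.5,0]);a=np.array([proj(c,p) for p in cup]);t=np.array([proj(c,p) for p in tab])
    print(n,np.array(b),'pred',a.min(0).round(1),a.max(0).round(1),'tab',t.min(0).round(1),t.max(0).round(1))
E
```

```text
t 20.63 shift cm [ 0.97 -0.03  1.59] roll 0.06 | stand x,y,z mm 30.3 -0.3 163.9 tilt 0.02 F [-0.77  3.63 -4.57] open 30.1 g 12.0
scene [328 151 367 227] top [325 226 364 246] wrist [244  57 307 285] win [175. 190.] G [ 30.3 219.9] THETA 34.2 res [-0.6 -0.2 -1.5  0.5  1.  -0.6]
eye [ 70.2 190.5] along-from-tip -16.7 perp(up-left +) 9.0 G in basket: s 156.7 n -16.4
scene [346 160 367 230] pred [344.6 207.3] [364.8 231. ] tab [352.9 160. ] [367.7 165.6]
top [354 225 375 244] pred [351.9 227.6] [370.5 245.1] tab [367.2 224.9] [374.5 237.5]
```

```bash
python3 - <<'E'
s=open('fit.py').read()
s=s.replace("-B['scene'][0],","-B['scene'][0]+1.4,").replace("-B['scene'][3],","-B['scene'][3]-1,").replace("-B['top'][0],","-B['top'][0]+2.1,P('scene',tab)[:,1].min()-B['scene'][1],")
open('fit.py','w').write(s)
s=open('fit2.py').read()
s=s.replace("[1,1,1,1,1,1],[1,1,1,0,0,0],[0,0,0,1,1,1]","[1,1,1,1,1,1,1],[1,1,1,1,0,0,0]")
open('fit2.py','w').write(s)
E
python3 fit2.py
```

```text
t 20.78 shift cm [ 0.96 -0.03  1.59] roll 0.06 | stand x,y,z mm 30.4 -0.3 163.9 tilt 0.02 F [ 0.05  4.67 -4.93] open 30.1 g 12.0
scene [328 151 367 227] top [325 226 364 246] wrist [244  57 307 285] win [175. 190.] G [ 30.4 219.9] THETA 36.4 res [ 0.2  0.7 -0.1 -0.4 -0.3  0.7 -0.3]
eye [ 68.9 184.3] along-from-tip -22.8 perp(up-left +) 7.2 G in basket: s 161.6 n -9.9
[1, 1, 1, 1, 1, 1, 1] 30 [ 1.5 -0.3  1.7 -2.3  3.6 -0.3 -3.9] [ 72.7 189.4] perp 6.3 s,n 157.6 -21.4
[1, 1, 1, 1, 1, 1, 1] 34 [ 0.7  0.3  0.5 -1.2  1.1  0.3 -1.7] [ 70.4 186.3] perp 6.9 s,n 160.3 -14.3
[1, 1, 1, 1, 1, 1, 1] 38 [-0.   0.9 -0.5  0.1 -1.1  0.9  0.5] [ 68.  182.9] perp 7.4 s,n 162.3 -6.8
[1, 1, 1, 1, 1, 1, 1] 42 [-0.7  1.4 -1.3  1.6 -3.1  1.6  2.6] [ 65.5 179.4] perp 7.9 s,n 163.7 1.0
[1, 1, 1, 1, 1, 1, 1] 46 [-1.3  1.7 -1.9  3.2 -4.9  2.2  4.6] [ 63.  175.7] perp 8.4 s,n 164.2 9.1
[1, 1, 1, 1, 0, 0, 0] 30 [ 0.4  1.2 -0.  -1.   0.  -0.  -0. ] [ 77.2 187.9] perp 1.6 s,n 161.1 -24.6
[1, 1, 1, 1, 0, 0, 0] 34 [ 0.3  0.8 -0.  -0.7  0.  -0.  -0. ] [ 71.8 185.6] perp 5.3 s,n 161.6 -15.2
[1, 1, 1, 1, 0, 0, 0] 38 [ 0.2  0.4 -0.1 -0.3 -0.   0.   0. ] [ 66.9 183.6] perp 8.7 s,n 161.1 -6.4
[1, 1, 1, 1, 0, 0, 0] 42 [ 0.1 -0.2 -0.1  0.1 -0.   0.   0. ] [ 62.4 181.9] perp 11.8 s,n 159.7 1.6
[1, 1, 1, 1, 0, 0, 0] 46 [-0.1 -0.8 -0.1  0.7 -0.   0.   0. ] [ 58.4 180.2] perp 14.6 s,n 157.7 9.0
```

Request:
play_rows --targets '[0.2,0,-0.1,0,0.4,0,-0.4,0,0.5,0,-0.8,0,0.5,0,-0.8,0]'

```text
t: 21.27
tool_pos: [0.4763, -0.16, 0.1728]
orientation: [2.084, 2.351, 0.001]
force: [-0.6, 4.3, -3.7]
opening: 0.0299
gripper_force: 12.0
```

Request:
play_rows --targets '[-0.2,0,0.2,0,-0.4,0,0.4,0,-0.6,0,0.6,0,-0.8,0,0.8,0,-1,0,1,0,-1,0,1,0]'

```text
t: 21.77
tool_pos: [0.4772, -0.1708, 0.1615]
orientation: [-2.085, -2.35, 0.0]
force: [-0.1, 2.5, -2.0]
opening: 0.0298
gripper_force: 12.0
```

```bash
python3 fit.py; python3 -c "
from plan import *
for k in(32,34,36,38,40,42):
  print(k,[ [round(float(clear(*G(tip-d*q+np.array([-.883,.469])*o,np.radians(k)),np.radians(k))),1) for o in(-2,-1,0,1,2,3)] for q in(24,20,16,12,8,4,0,-4)])"
```

```text
t 21.77 shift cm [ 1.52 -0.02  1.35] roll 0.03 | stand x,y,z mm 24.8 -0.3 161.5 tilt 0.03 F [-0.05  2.48 -1.97] open 29.8 g 12.0
scene [326 151 369 226] top [322 226 366 246] wrist [243  34 308 283] win [165. 184.] G [ 24.8 217.5] THETA 42.8 res [ 0.4  0.7  0.2 -0.4 -0.4  0.6 -0.3]
eye [ 69.3 185.9] along-from-tip -21.2 perp(up-left +) 7.7 G in basket: s 163.4 n -11.2
32 [[-1.5, -0.5, 0.5, 1.5, 1.5, 0.5], [-0.2, 0.6, 1.5, 2.4, 1.5, 0.5], [1.8, 2.6, 3.5, 2.5, 1.5, 0.5], [3.8, 4.5, 3.5, 2.5, 1.5, 0.5], [5.2, 4.4, 3.5, 2.5, 1.5, 0.5], [3.3, 2.4, 1.5, 0.6, -0.2, -1.1], [2.5, 1.5, 0.5, -0.5, -1.5, -2.5], [3.4, 2.6, 1.7, 0.8, -0.0, -0.9]]
34 [[-1.1, -0.1, 0.9, 1.9, 1.9, 0.9], [-0.0, 0.9, 1.7, 2.6, 1.9, 0.9], [1.9, 2.7, 3.6, 2.9, 1.9, 0.9], [3.7, 4.6, 3.9, 2.9, 1.9, 0.9], [5.4, 4.5, 3.6, 2.7, 1.9, 0.9], [3.6, 2.6, 1.7, 0.9, -0.0, -0.9], [2.9, 1.9, 0.9, -0.1, -1.1, -2.1], [3.9, 3.0, 2.2, 1.3, 0.4, -0.4]]
36 [[-0.7, 0.3, 1.3, 2.3, 2.3, 1.3], [0.2, 1.1, 2.0, 2.9, 2.3, 1.3], [1.9, 2.8, 3.7, 3.3, 2.3, 1.3], [3.7, 4.6, 4.3, 3.3, 2.3, 1.3], [5.5, 4.6, 3.7, 2.8, 1.9, 1.1], [3.8, 2.9, 2.0, 1.1, 0.2,
[... 161 characters left out ...]
7, 2.7, 1.7], [3.7, 4.6, 4.7, 3.7, 2.7, 1.7], [5.3, 4.8, 3.9, 3.0, 2.0, 1.1], [4.1, 3.2, 2.3, 1.3, 0.4, -0.5], [3.7, 2.7, 1.7, 0.7, -0.3, -1.2], [4.8, 4.0, 3.1, 2.2, 1.4, 0.5]]
40 [[0.2, 1.1, 2.1, 3.1, 3.0, 2.0], [0.6, 1.6, 2.5, 3.5, 3.0, 2.0], [2.1, 3.1, 4.0, 4.0, 3.0, 2.0], [3.6, 4.6, 5.0, 4.0, 3.0, 2.0], [5.1, 4.9, 4.0, 3.1, 2.1, 1.2], [4.4, 3.5, 2.5, 1.6, 0.6, -0.3], [4.1, 3.1, 2.1, 1.1, 0.2, -0.8], [5.3, 4.4, 3.6, 2.7, 1.8, 1.0]]
42 [[0.6, 1.6, 2.5, 3.5, 3.4, 2.4], [0.9, 1.8, 2.8, 3.7, 3.4, 2.4], [2.3, 3.2, 4.1, 4.4, 3.4, 2.4], [3.6, 4.6, 5.4, 4.4, 3.4, 2.4], [5.0, 5.1, 4.1, 3.2, 2.3, 1.3], [4.7, 3.7, 2.8, 1.8, 0.9, -0.1], [4.5, 3.5, 2.5, 1.6, 0.6, -0.4], [5.8, 4.9, 4.0, 3.2, 2.3, 1.4]]
```

The tilt is now about 43°. I'll firm up the grip, centre the bar in the eye, and then slide out along the bar's 62° line.

Request:
play_rows --targets '[0,0,0,0,0,0,0,0,0.2,0,0.1,0,0.4,0,0.2,0,0.5,0,0.25,0,0.5,0,0.25,0]' --grip 2.5 --grip_force 40

```text
t: 22.42
tool_pos: [0.4769, -0.1653, 0.1597]
orientation: [2.084, 2.35, -0.0]
force: [0.7, 0.0, -1.7]
opening: 0.0289
gripper_force: 40.0
```

```bash
python3 fit.py
```

```text
t 22.42 shift cm [ 0.97 -0.06  1.17] roll 0.07 | stand x,y,z mm 30.3 -0.6 159.7 tilt 0.03 F [ 0.73  0.02 -1.66] open 28.9 g 40.0
scene [325 152 367 228] top [320 226 363 246] wrist [243  35 308 283] win [165. 184.] G [ 30.3 215.7] THETA 42.2 res [ 0.3  0.4  0.4 -0.1 -0.4  0.7 -0.4]
eye [ 74.6 184.6] along-from-tip -19.9 perp(up-left +) 2.3 G in basket: s 162.8 n -11.9
```

Request:
play_rows --targets '[0.2,0,-0.3,0,0.3,0,-0.6,0,0.5,0,-0.9,0,0.6,0,-1.2,0,0.6,0,-1.2,0]'

```text
t: 22.98
tool_pos: [0.4766, -0.1594, 0.1727]
orientation: [2.084, 2.349, 0.001]
force: [1.2, 0.1, 0.0]
opening: 0.0291
gripper_force: 40.0
```

```bash
python3 fit.py
```

```text
t 22.98 shift cm [ 0.38 -0.1   2.47] roll 0.06 | stand x,y,z mm 36.2 -1.0 172.7 tilt 0.09 F [1.2  0.09 0.01] open 29.1 g 40.0
scene [324 148 366 224] top [318 226 362 246] wrist [243  35 308 283] win [165. 184.] G [ 36.2 228.7] THETA 42.1 res [ 0.1  0.9  0.6 -0.5 -0.5  0.8 -0.4]
eye [ 80.7 197.5] along-from-tip -5.6 perp(up-left +) 3.1 G in basket: s 162.9 n -12.1
```

Request:
play_rows --targets '[0.2,0,-0.2,0,0.4,0,-0.5,0,0.5,0,-0.8,0,0.7,0,-1,0,0.7,0,-1,0]'

```text
t: 23.55
tool_pos: [0.4756, -0.1523, 0.1823]
orientation: [2.084, 2.35, 0.001]
force: [-0.5, -0.2, -0.8]
opening: 0.0293
gripper_force: 40.0
```

Request:
play_rows --targets '[0.2,0,-0.3,0,0.3,0,-0.6,0,0.5,0,-0.9,0,0.6,0,-1.2,0,0.6,0,-1.2,0]'

```text
t: 23.97
tool_pos: [0.4749, -0.1465, 0.1945]
orientation: [2.084, 2.35, 0.001]
force: [-0.0, -0.3, -0.1]
opening: 0.0289
gripper_force: 40.0
```

```bash
python3 fit.py
```

```text
t 23.97 shift cm [-0.92 -0.09  4.65] roll 0.06 | stand x,y,z mm 49.2 -0.9 194.5 tilt 0.07 F [-0.04 -0.27 -0.09] open 28.9 g 40.0
scene [321 141 365 218] top [314 226 357 246] wrist [243  34 308 283] win [165. 184.] G [ 49.2 250.5] THETA 42.4 res [ 0.3  1.2  0.1 -0.8 -0.5  0.7 -0.2]
eye [ 93.7 219.7] along-from-tip 20.1 perp(up-left +) 2.0 G in basket: s 162.7 n -12.0
```

The eye is off the hook, 20 mm beyond the tip and unloaded. I'll raise and carry it over to the large beaker.

Request:
play_rows --targets '[0.8,0,-1.5,0,2,0,-2.8,0,4,0.3,-3.2,0,7,0.8,-3.2,0,10,1.5,-3.2,0,13,2.1,-3.2,0,16,2.8,-3.2,0,19,3.4,-3.2,0]'

```text
t: 24.78
tool_pos: [0.4855, 0.0475, 0.2254]
orientation: [-2.085, -2.35, 0.0]
force: [1.9, 0.2, -0.9]
opening: 0.0295
gripper_force: 40.0
```

Request:
play_rows --targets '[3,0.6,0,0,6,1.2,0,0,9,1.8,0,0,12,2.4,0,0,15,3,0,0,18,3.6,0,0,21,4.2,0,0,23,4.7,0,0]'

```text
t: 25.45
tool_pos: [0.5043, 0.2827, 0.225]
orientation: [-2.083, -2.351, 0.0]
force: [0.5, -0.6, -1.0]
opening: 0.0294
gripper_force: 40.0
```

```bash
python3 - <<'E'
from h import *
import pickle
go([.506,.30,.224])
c=pickle.load(open('top.pkl','rb'));g=cv2.cvtColor(c['image'],cv2.COLOR_RGB2GRAY)
u0,v0=274/1.42,322/1.42;sub=cv2.resize(g[int(v0)-25:int(v0)+25,int(u0)-25:int(u0)+25],None,fx=6,fy=6,interpolation=cv2.INTER_CUBIC)
for p in (20,14):
    h=cv2.HoughCircles(cv2.GaussianBlur(sub,(9,9),2),cv2.HOUGH_GRADIENT,1,20,param1=80,param2=p,minRadius=50,maxRadius=110)
    if h is not None:
        for a in h[0][:4]:
            uv=(int(u0)-25+(a[0]+.5)/6-.5,int(v0)-25+(a[1]+.5)/6-.5);print(a,'rim',plane(c,*uv,.093).round(4),'base',plane(c,*uv,.002).round(4))
for z in(0,.093):
    q=np.array([proj(c,np.array([.506+.037*np.cos(t),.318+.037*np.sin(t),z])) for t in np.linspace(0,6.28,40)]);print(z,q.min(0),q.max(0))
# wrist camera view of the beaker now
E
```

```text
t 25.45 shift cm [1.7  0.37 0.1 ] roll 0.12 | stand x,y,z mm 471.9 -80.6 225.0 tilt 0.05 F [ 0.54 -0.55 -1.01] open 29.4 g 40.0
0 [182.8300431  215.61016749] [208.10904558 240.8167184 ]
0.093 [176.32024755 211.36921178] [203.27327995 238.23305209]
```

```bash
python3 - <<'E'
from h import *
import pickle
c=pickle.load(open('top.pkl','rb'));g=cv2.cvtColor(c['image'],cv2.COLOR_RGB2GRAY)
print('row227',g[227,172:216].tolist());print('row222',g[222,172:216].tolist());print('col193',g[205:246,193].tolist());print('col188',g[205:246,188].tolist())
s=pickle.load(open('scene.pkl','rb'))
print([(n,plane(s,u/1.42,v/1.42,z).round(4)) for n,u,v,z in(('rim',273,429,.093),('rimL',242,432,.093),('rimR',303,429,.093),('base',279,482,.002))])
gs=cv2.cvtColor(s['image'],cv2.COLOR_RGB2GRAY)
for r in(303,312,325,338,345): print(r,gs[r,165:220].tolist())
E
```

```text
row227 [147, 149, 152, 150, 146, 153, 156, 141, 109, 108, 123, 135, 136, 150, 172, 184, 180, 178, 177, 178, 176, 180, 180, 181, 181, 182, 175, 180, 180, 180, 177, 172, 163, 141, 116, 120, 135, 145, 146, 147, 148, 149, 147, 145]
row222 [149, 145, 148, 146, 149, 149, 155, 152, 131, 107, 115, 126, 134, 135, 142, 149, 162, 178, 179, 182, 180, 183, 179, 180, 182, 179, 178, 178, 179, 178, 177, 169, 144, 120, 128, 142, 150, 147, 150, 147, 148, 148, 146, 148]
col193 [149, 145, 142, 147, 149, 148, 149, 152, 153, 136, 121, 133, 143, 154, 176, 183, 178, 183, 177, 180, 179, 180, 180, 182, 179, 176, 176, 177, 175, 174, 175, 177, 174, 160, 130, 118, 139, 143, 143, 144, 145]
col188 [142, 145, 146, 145, 142, 142, 148, 148, 155, 143, 117, 114, 130, 140, 139, 145, 150, 162, 176, 180, 180, 178, 180, 176, 176, 178, 179, 177, 177, 173, 169, 156, 145, 139, 135, 129, 128, 133, 136, 135, 139]
[('rim', array([0.5113, 0.308 , 0.093 ])), ('rimL', array([0.5362, 0.338 , 0.093 ])), ('rimR', array([0.4829, 0.282 , 0.093 ])), ('base', array([0.5073, 0.315 , 0.002 ]))]
303 [166, 166, 167, 166, 166, 167, 163, 178, 1
[... 649 characters left out ...]
159, 161, 161, 160, 161, 160, 162, 161, 161, 160, 159, 159, 158, 155, 155, 156, 157, 158, 151, 110, 93, 81, 134, 165, 165, 164, 165, 166, 165]
338 [159, 163, 163, 161, 165, 162, 162, 164, 164, 164, 163, 166, 171, 140, 94, 102, 121, 159, 150, 140, 142, 146, 144, 146, 147, 149, 147, 148, 148, 146, 147, 145, 146, 145, 149, 152, 151, 148, 145, 143, 143, 143, 141, 139, 139, 137, 130, 146, 129, 95, 161, 169, 167, 166, 163]
345 [161, 162, 162, 162, 161, 164, 165, 164, 163, 163, 166, 166, 165, 167, 163, 113, 137, 157, 137, 138, 139, 143, 145, 144, 147, 146, 146, 146, 148, 146, 146, 145, 147, 151, 152, 147, 149, 150, 148, 145, 143, 142, 141, 142, 153, 160, 135, 142, 159, 159, 154, 150, 150, 154, 162]
```

```bash
python3 - <<'E'
from h import *
import pickle
c=pickle.load(open('top.pkl','rb'));s=pickle.load(open('scene.pkl','rb'))
b=plane(c,193.5,227.3,.093);print(b.round(4))
for z,r in((.093,.037),(.002,.033)):
  for n,cc in(('top',c),('scene',s)):
    q=np.array([proj(cc,np.array([b[0]+r*np.cos(t),b[1]+r*np.sin(t),z])) for t in np.linspace(0,6.28,60)]);print(n,z,q.min(0).round(1),q.max(0).round(1))
g=cv2.cvtColor(s['image'],cv2.COLOR_RGB2GRAY);print('scene col192',285,g[285:360,192].tolist());print('col 196',g[285:360,196].tolist())
E
```

```text
[0.499  0.3077 0.093 ]
top 0.093 [180.  213.9] [207.  240.8]
scene 0.093 [175.6 291. ] [217.2 321. ]
top 0.002 [187.5 219.2] [210.1 241.8]
scene 0.002 [184.7 326.3] [219.5 353.8]
scene col192 285 [165, 167, 166, 166, 166, 156, 158, 177, 190, 184, 169, 153, 147, 149, 151, 149, 148, 148, 147, 149, 147, 146, 146, 142, 162, 174, 171, 172, 172, 172, 172, 172, 170, 171, 174, 176, 170, 154, 162, 161, 161, 161, 166, 174, 184, 189, 179, 179, 182, 181, 177, 157, 147, 148, 146, 145, 148, 145, 145, 146, 146, 146, 145, 143, 144, 144, 145, 155, 150, 115, 141, 142, 144, 143, 145]
col 196 [169, 165, 166, 165, 162, 166, 169, 184, 191, 183, 165, 152, 149, 148, 148, 146, 148, 147, 146, 146, 147, 146, 146, 152, 169, 173, 174, 172, 171, 171, 174, 174, 171, 173, 177, 168, 154, 161, 161, 162, 160, 167, 177, 186, 187, 180, 179, 180, 180, 179, 163, 143, 145, 145, 146, 149, 147, 147, 146, 147, 145, 144, 148, 147, 148, 145, 148, 156, 149, 118, 143, 142, 141, 139, 142]
```

Request:
play_rows --targets '[0,0,0,0,0,0,0,0,0,0,0,0,0,0,0,0]' --grip 2.5 --grip_force 8

```text
t: 25.78
tool_pos: [0.5049, 0.279, 0.2254]
orientation: [2.086, 2.349, -0.001]
force: [-0.6, -0.5, -1.5]
opening: 0.0299
gripper_force: 8.0
```

```bash
cat > blue.py <<'E'
from h import *
go([.5,.3,.224])
c=cam('wrist');m=cv2.inRange(cv2.cvtColor(c['image'],cv2.COLOR_RGB2HSV),(105,130,40),(125,255,255));n,l,s,ce=cv2.connectedComponentsWithStats(m)
print([s[j].tolist() for j in range(1,n) if s[j,4]>200])
T=c['T_tool_cam']
def pr(p): # tool-frame point -> pixel
    q=dict(c);q['cam_to_world']=T;return proj(q,p)
# row of farthest cup edge vs tilt, for pivot s, offset nx
for k in(0,5,10,20,30,40):
    t=np.radians(k)
    r=[]
    for n0 in(0,8):
        e=np.array([n0,0]);u=np.array([-np.sin(t),np.cos(t)]);nn=np.array([np.cos(t),np.sin(t)])
        P=[(np.array([0,56.])+nn*(n0)+u*(s_-162)+nn*a)for s_ in(0,40)for a in(-23,23)]
        r.append([float(pr(np.array([p[0],0,-p[1]])/1000)[1].round()) for p in P])
    print(k,r)
E
python3 blue.py
```

```text
t 25.78 shift cm [ 2.15 -0.24  0.14] roll -0.01 | stand x,y,z mm 468.2 -80.7 225.4 tilt 0.03 F [-0.61 -0.49 -1.54] open 29.9 g 8.0
[[243, 47, 65, 237, 11611]]
0 [[215.0, 172.0, 229.0, 180.0], [208.0, 164.0, 220.0, 171.0]]
5 [[202.0, 158.0, 217.0, 168.0], [195.0, 150.0, 209.0, 159.0]]
10 [[189.0, 145.0, 206.0, 157.0], [181.0, 136.0, 198.0, 148.0]]
20 [[161.0, 117.0, 183.0, 134.0], [154.0, 108.0, 175.0, 125.0]]
30 [[134.0, 87.0, 160.0, 111.0], [127.0, 78.0, 152.0, 101.0]]
40 [[106.0, 57.0, 137.0, 88.0], [98.0, 47.0, 130.0, 78.0]]
```

Request:
play_rows --targets '[0,0,0,0,0,0,0,0,0,0,0,0,0,0,0,0]' --grip 2.5 --grip_force 6

```text
t: 26.17
tool_pos: [0.505, 0.2797, 0.2257]
orientation: [2.085, 2.35, 0.0]
force: [0.8, -0.5, -2.2]
opening: 0.0298
gripper_force: 6.0
```

```bash
python3 blue.py | head -2
```

```text
t 26.17 shift cm [ 2.07 -0.25  0.17] roll 0.02 | stand x,y,z mm 469.0 -80.9 225.7 tilt 0.01 F [ 0.79 -0.52 -2.22] open 29.8 g 6.0
[[244, 85, 63, 200, 9799]]
```

Request:
play_rows --targets '[0,0,0,0,0,0,0,0,0,0,0,0,0,0,0,0]' --grip 2.5 --grip_force 4.5

```text
t: 26.55
tool_pos: [0.5048, 0.2802, 0.2255]
orientation: [-2.085, -2.35, 0.0]
force: [0.1, 0.7, -1.0]
opening: 0.0299
gripper_force: 4.5
```

```bash
python3 blue.py | head -2
```

```text
t 26.55 shift cm [ 2.03 -0.24  0.15] roll 0.06 | stand x,y,z mm 469.4 -80.8 225.5 tilt 0.0 F [ 0.05  0.69 -0.97] open 29.9 g 4.5
[[244, 94, 63, 190, 9420]]
```

Request:
play_rows --targets '[0,0,0,0,0,0,0,0,0,0,0,0,0,0,0,0,0,0,0,0,0,0,0,0]' --grip 2.5 --grip_force 3

```text
t: 27.1
tool_pos: [0.5049, 0.2801, 0.2255]
orientation: [2.085, 2.35, 0.0]
force: [-0.7, 0.6, -1.4]
opening: 0.0299
gripper_force: 3.0
```

```bash
python3 blue.py | head -2; python3 - <<'E'
from h import *
c=cam('wrist');g=cv2.cvtColor(c['image'],cv2.COLOR_RGB2GRAY)
for p in((.499,.3077),(.505,.3135)):
  for z,r in((.093,.037),(.002,.033)):
    q=np.array([proj(c,np.array([p[0]+r*np.cos(t),p[1]+r*np.sin(t),z])) for t in np.linspace(0,6.28,60)]);print(p,z,q.min(0).round(1),q.max(0).round(1))
for r in(130,145,160,175,190): print(r,g[r,190:250:2].tolist(),g[r,300:372:2].tolist())
E
```

```text
t 27.1 shift cm [ 2.03 -0.24  0.15] roll 0.05 | stand x,y,z mm 469.3 -80.8 225.5 tilt 0.0 F [-0.68  0.6  -1.42] open 29.9 g 3.0
[[245, 127, 62, 156, 7970]]
(0.499, 0.3077) 0.093 [239.6 128.1] [307.7 196. ]
(0.499, 0.3077) 0.002 [249.9 128.7] [298.1 177.1]
(0.505, 0.3135) 0.093 [245.6 123.2] [314.  191.7]
(0.505, 0.3135) 0.002 [254.7 124.8] [303.1 173.6]
130 [132, 132, 132, 132, 132, 131, 132, 132, 133, 133, 131, 134, 133, 134, 131, 132, 131, 131, 130, 131, 132, 132, 132, 131, 130, 128, 128, 126, 125, 125] [146, 145, 132, 132, 132, 133, 132, 130, 131, 131, 130, 129, 129, 129, 129, 127, 127, 127, 125, 126, 126, 126, 128, 128, 128, 128, 129, 128, 129, 130, 131, 133, 131, 131, 130, 128]
145 [128, 132, 133, 132, 134, 134, 134, 134, 133, 130, 129, 128, 126, 128, 129, 132, 132, 134, 132, 133, 132, 133, 132, 131, 132, 131, 130, 130, 132, 150] [176, 136, 124, 93, 121, 148, 136, 132, 133, 132, 131, 131, 132, 131, 131, 132, 132, 132, 132, 131, 132, 132, 131, 132, 132, 130, 132, 132, 132, 133, 132, 131, 130, 133, 134, 134]
160 [130, 131, 127, 111, 113, 127, 131, 132, 132, 132, 132, 133, 132, 134
[... 228 characters left out ...]
, 130, 131, 132, 133, 134, 133]
175 [132, 126, 119, 121, 109, 96, 104, 119, 126, 129, 131, 132, 116, 132, 131, 131, 132, 132, 131, 132, 132, 132, 133, 133, 133, 134, 133, 133, 131, 134] [106, 135, 148, 146, 132, 134, 133, 133, 134, 135, 135, 135, 134, 135, 134, 134, 133, 134, 134, 134, 134, 134, 135, 134, 134, 134, 133, 132, 132, 132, 134, 134, 134, 133, 134, 134]
190 [132, 132, 131, 128, 130, 126, 126, 130, 133, 131, 133, 132, 134, 134, 134, 135, 132, 131, 131, 134, 134, 134, 133, 128, 129, 130, 131, 132, 131, 131] [21, 82, 133, 134, 134, 133, 135, 133, 134, 134, 133, 133, 134, 134, 134, 134, 134, 135, 134, 134, 133, 135, 134, 134, 134, 135, 135, 135, 135, 134, 134, 133, 133, 134, 135, 135]
```

```bash
python3 - <<'E'
from h import *
c=cam('wrist');st=read_state();m=cv2.inRange(cv2.cvtColor(c['image'],cv2.COLOR_RGB2HSV),(105,130,40),(125,255,255))
n,l,s,ce=cv2.connectedComponentsWithStats(m);j=1+np.argmax(s[1:,4]);print(s[j])
bk=np.array([.5045,.316,0]);q=st['tool_pos']
for z in(.118,.125,.13):
    p=plane(c,276.5,s[j,1]-1,z);print(z,'far edge rel tool along X mm',((p-q)@X*1000).round(1),'beaker centre rel tool X,Yt',((bk-q)@X*1000).round(1),((bk-q)@np.array([.993,.118,0])*1000).round(1))
w=[(r,int(np.flatnonzero(m[r]).min()),int(np.flatnonzero(m[r]).max())) for r in range(s[j,1],s[j,1]+s[j,3],6)];print(w)
for k in(8,12,16,20):
    t=np.radians(k);nn=np.array([np.cos(t),np.sin(t)]);u=np.array([-np.sin(t),np.cos(t)])
    for n0 in(4,8,12):
        o=np.array([0,56.])+n0*nn-162*u;f=lambda p:proj({**c,'cam_to_world':c['T_tool_cam']},np.array([p[0],0,-p[1]])/1000)[1].round(1)
        print(k,n0,'O',o.round(),'rows far',f(o+23*nn),'nearrim',f(o+40*u-23*nn),'lip98',f(o+98.5*u+7*nn),f(o+98.5*u-7*nn),'top121',f(o+121.5*u+7*nn))
for col in(258,262,290,294):
    v=(m[:,col]>0).astype(int);print(col,(np.flatnonzero(np.diff(v))+1).tolist())
E
```

```text
[ 245  127   62  156 7976]
0.118 far edge rel tool along X mm 68.0 beaker centre rel tool X,Yt 35.7 3.9
0.125 far edge rel tool along X mm 68.2 beaker centre rel tool X,Yt 35.7 3.9
0.13 far edge rel tool along X mm 68.4 beaker centre rel tool X,Yt 35.7 3.9
[(127, 271, 281), (133, 259, 292), (139, 255, 296), (145, 254, 297), (151, 252, 490), (157, 250, 488), (163, 249, 302), (169, 250, 301), (175, 253, 298), (181, 258, 293), (187, 250, 300), (193, 249, 301), (199, 248, 302), (205, 247, 303), (211, 246, 305), (217, 246, 304), (223, 247, 304), (229, 249, 302), (235, 248, 302), (241, 247, 304), (247, 247, 304), (253, 246, 305), (259, 245, 306), (265, 245, 306), (271, 245, 306), (277, 246, 305)]
8 4 O [  27. -104.] rows far 146.0 nearrim 206.2 lip98 201.3 219.2 top121 215.7
8 8 O [  30. -103.] rows far 141.9 nearrim 202.2 lip98 196.0 214.2 top121 209.9
8 12 O [  34. -103.] rows far 137.8 nearrim 198.1 lip98 190.7 209.1 top121 204.1
12 4 O [  38. -102.] rows far 134.9 nearrim 197.1 lip98 196.0 213.6 top121 212.2
12 8 O [  42. -101.] rows far 130.7 nearrim 193.1 lip98 190.8 208.7 top121 206.6
12 12 O [  45. -100.] rows far 126.5 nearrim 189.0 lip98 185.4 203.7 top121 200.9
16 4 O [ 48. -99.] rows far 123.7 nearrim 188.0 lip98 190.8 208.1 top121 209.0
16 8 O [ 52. -98.] rows far 119.4 nearrim 184.0 lip98 185.6 203.3 top121 203.5
16 12 O [ 56. -96.] rows far 115.1 nearrim 180.0 lip98 180.4 198.4 top121 197.9
20 4 O [ 59. -95.] rows far 112.3 nearrim 178.9 lip98 185.8 202.7 top121 205.9
20 8 O [ 63. -93.] rows far 107.9 nearrim 175.0 lip98 180.7 198.0 top121 200.6
20 12 O [ 67. -92.] rows far 103.5 nearrim 171.0 lip98 175.5 193.2 top121 195.1
258 [134, 182, 186, 283]
262 [131, 132, 139, 206, 207, 283]
290 [132, 133, 134, 135, 140, 184, 186, 206, 207, 283]
294 [136, 160, 161, 181, 186, 194, 207, 283]
```

The tilt is about 12°, with the cup's underside 45 mm ahead of the tool and 100 mm below it. The beaker centre is 36 mm ahead and 4 mm to the side. I'll centre it and lower partway in.

Request:
play_rows --targets '[-0.3,0.2,0,0,-0.5,0.4,0,0,-0.5,0.4,0.7,0,-0.5,0.4,1.7,0,-0.5,0.4,2.7,0,-0.5,0.4,3.7,0,-0.5,0.4,4.5,0,-0.5,0.4,4.7,0]'

```text
t: 27.92
tool_pos: [0.5081, 0.2751, 0.1756]
orientation: [-2.084, -2.349, 0.005]
force: [-1.0, 0.6, -1.1]
opening: 0.0304
gripper_force: 3.0
```

```bash
python3 blue.py | head -2
```

```text
t 27.92 shift cm [ 2.57 -0.52 -4.84] roll 0.06 | stand x,y,z mm 464.0 -83.4 175.6 tilt 0.22 F [-0.96  0.57 -1.05] open 30.4 g 3.0
[[245, 127, 62, 156, 7879]]
```

It's inside the rim with no contact. Deeper, then push +x so the wall rights it.

Request:
play_rows --targets '[0,0,1,0,0,0,2,0,0,0,3,0,0,0,3.8,0,0,0,4.3,0,0,0,4.3,0]'

```text
t: 28.47
tool_pos: [0.5084, 0.2752, 0.1335]
orientation: [-2.084, -2.349, 0.004]
force: [-0.3, 0.3, -0.3]
opening: 0.0299
gripper_force: 3.0
```

```bash
python3 blue.py | head -2
```

```text
t 28.47 shift cm [ 2.56 -0.56 -9.05] roll 0.05 | stand x,y,z mm 464.0 -83.7 133.5 tilt 0.16 F [-0.29  0.3  -0.33] open 29.9 g 3.0
[[245, 129, 62, 154, 7575]]
```

Request:
play_rows --targets '[0.3,0,0,0,0.6,0,0,0,0.9,0,0,0,1.2,0,0,0,1.5,0,0,0,1.5,0,0,0]'

```text
t: 29.02
tool_pos: [0.5076, 0.2913, 0.1358]
orientation: [2.084, 2.351, 0.001]
force: [0.6, -0.8, -0.9]
opening: 0.0303
gripper_force: 3.0
```

```bash
python3 blue.py | head -2
```

```text
t 29.02 shift cm [ 0.96 -0.65 -8.82] roll 0.08 | stand x,y,z mm 480.1 -84.9 135.8 tilt 0.03 F [ 0.56 -0.76 -0.92] open 30.3 g 3.0
[[245, 144, 62, 137, 6748]]
```

Request:
play_rows --targets '[0.3,0,0,0,0.6,0,0,0,0.9,0,0,0,1.2,0,0,0,1.6,0,0,0,1.6,0,0,0]'

```text
t: 29.57
tool_pos: [0.5055, 0.3072, 0.1355]
orientation: [-2.084, -2.35, -0.0]
force: [0.5, -1.1, -1.7]
opening: 0.0299
gripper_force: 3.0
```

```bash
python3 blue.py | head -2; python3 - <<'E'
from h import *
t=cam('top');g=cv2.cvtColor(t['image'],cv2.COLOR_RGB2GRAY)
c=cam('wrist');g=cv2.cvtColor(c['image'],cv2.COLOR_RGB2GRAY)
for r in range(135,205,12): print(r,g[r,205:250:2].tolist(),g[r,300:350:2].tolist())
print('TOPROWS',g[95:165:3,277].tolist())
for p in((.5045,.316),(.5045,.321)):
  q=np.array([proj(c,np.array([p[0]+.037*np.cos(a),p[1]+.037*np.sin(a),.093])) for a in np.linspace(0,6.28,60)]);print(p,q.min(0).round(1),q.max(0).round(1))
E
```

```text
t 29.57 shift cm [-0.64 -0.63 -8.85] roll 0.08 | stand x,y,z mm 496.1 -84.7 135.5 tilt 0.02 F [ 0.45 -1.15 -1.67] open 29.9 g 3.0
[[245, 162, 62, 117, 5258]]
135 [120, 119, 119, 119, 120, 120, 119, 119, 121, 121, 120, 120, 119, 119, 118, 115, 103, 87, 97, 110, 111, 112, 111] [119, 117, 117, 119, 119, 120, 119, 119, 118, 118, 118, 117, 116, 113, 111, 109, 107, 104, 103, 102, 100, 100, 100, 99, 100]
147 [121, 120, 120, 121, 120, 120, 120, 120, 120, 118, 119, 120, 118, 117, 115, 114, 113, 111, 107, 105, 105, 104, 102] [122, 121, 120, 122, 120, 120, 120, 121, 119, 119, 119, 120, 119, 116, 115, 114, 114, 115, 113, 111, 111, 109, 109, 109, 110]
159 [119, 120, 119, 120, 119, 120, 120, 120, 121, 121, 120, 119, 117, 117, 117, 115, 114, 113, 111, 108, 107, 106, 104] [123, 121, 121, 122, 121, 120, 121, 122, 120, 120, 120, 120, 120, 120, 119, 119, 119, 119, 119, 117, 117, 117, 116, 117, 116]
171 [121, 121, 121, 121, 120, 121, 121, 121, 120, 120, 121, 120, 119, 117, 118, 118, 118, 117, 117, 138, 106, 118, 149] [156, 144, 116, 117, 139, 119, 120, 121, 121, 122, 121, 121, 121, 120, 120, 121, 119, 119, 119, 119, 118, 119, 119, 120, 121]
183 [114, 115, 114, 118, 118, 119, 122, 122, 121, 120, 120, 119, 120, 118, 117, 138, 131, 108, 92, 115, 114, 136, 158] [72, 157, 135, 115, 116, 87, 111, 131, 137, 120, 121, 122, 122, 121, 121, 122, 122, 123, 122, 122, 121, 120, 119, 119, 120]
195 [122, 121, 121, 122, 122, 120, 118, 104, 113, 121, 121, 120, 121, 126, 139, 127, 89, 88, 88, 110, 113, 115, 119] [63, 118, 116, 116, 116, 91, 89, 90, 127, 139, 127, 122, 122, 122, 123, 122, 122, 123, 122, 123, 122, 122, 121, 122, 121]
TOPROWS [119, 119, 121, 121, 120, 119, 119, 120, 119, 118, 119, 119, 120, 120, 119, 117, 116, 117, 107, 101, 104, 112, 6, 19]
(0.5045, 0.316) [231.5 156.4] [321.2 243.1]
(0.5045, 0.321) [232.  150.1] [322.2 237.7]
```

It's upright now (row 162). I'll lower to the floor, feeling for contact.

Request:
play_rows --targets '[-0.2,0,0.5,0,-0.3,0,1,0,-0.3,0,1.5,0,-0.3,0,1.9,0,-0.3,0,2.2,0,-0.3,0,2.2,0]'

```text
t: 30.22
tool_pos: [0.5054, 0.303, 0.1122]
orientation: [-2.084, -2.35, 0.003]
force: [0.9, -0.3, -1.2]
opening: 0.0302
gripper_force: 3.0
```

Request:
play_rows --targets '[0,0,0.2,0,0,0,0.4,0,0,0,0.5,0,0,0,0.6,0,0,0,0.6,0]'

```text
t: 30.63
tool_pos: [0.506, 0.3034, 0.1074]
orientation: [-2.085, -2.35, 0.0]
force: [-0.4, 0.0, -1.2]
opening: 0.0301
gripper_force: 3.0
```

```bash
python3 blue.py | head -2
```

```text
t 30.63 shift cm [ -0.27  -0.64 -11.66] roll 0.06 | stand x,y,z mm 492.3 -84.7 107.4 tilt 0.01 F [-0.38  0.01 -1.18] open 30.1 g 3.0
[[245, 166, 62, 113, 5049]]
```

Request:
play_rows --targets '[0,0,0.1,0,0,0,0.2,0,0,0,0.3,0,0,0,0.4,0,0,0,0.4,0]'

```text
t: 31.1
tool_pos: [0.5065, 0.3037, 0.1042]
orientation: [2.084, 2.35, 0.002]
force: [-0.8, 0.3, 5.1]
opening: 0.0301
gripper_force: 3.0
```

```bash
python3 blue.py | head -2
```

```text
t 31.1 shift cm [ -0.28  -0.68 -11.98] roll 0.05 | stand x,y,z mm 492.6 -85.2 104.2 tilt 0.07 F [-0.82  0.28  5.13] open 30.1 g 3.0
[[245, 166, 62, 114, 4962]]
```

The cup is on the floor. Releasing and retreating upward.

Request:
play_rows --targets '[0,0,-0.1,0,0,0,-0.1,0,0,0,-0.1,0,0,0,-0.1,0,0,0,-0.1,0,0,0,-0.1,0]' --grip 5

```text
t: 31.65
tool_pos: [0.5059, 0.3033, 0.1043]
orientation: [-2.085, -2.35, 0.001]
force: [0.0, 0.4, -0.4]
opening: 0.05
gripper_force: 0.0
```

Request:
play_rows --targets '[0,0,-2,0,0,0,-5,0,0,0,-8,0,0,0,-11,0,0,0,-14,0,0,0,-16,0,0,0,-16,0]'

```text
t: 32.23
tool_pos: [0.5083, 0.3045, 0.2709]
orientation: [2.082, 2.348, 0.013]
force: [0.5, 0.1, 0.8]
opening: 0.0497
gripper_force: 0.0
```

```bash
python3 - <<'E'
from h import *
go([.5,.3,.26]);c=cam('wrist');s=cam('scene')
for n,cc in(('wrist',c),('scene',s)):
    m=cv2.inRange(cv2.cvtColor(cc['image'],cv2.COLOR_RGB2HSV),(105,130,40),(125,255,255));k,l,st,ce=cv2.connectedComponentsWithStats(m)
    print(n,[(st[j].tolist(),ce[j].round(0).tolist()) for j in range(1,k) if st[j,4]>60])
for dx in(0,):
  b=np.array([.506,.318,0])
  for z in(.002,.042,.13,.176): print(z,proj(c,b+[0,0,z]).round(),proj(s,b+[0,0,z]).round())
m=cv2.inRange(cv2.cvtColor(s['image'],cv2.COLOR_RGB2HSV),(105,130,40),(125,255,255))
for r in range(240,360,6):
    x=np.flatnonzero(m[r,150:260]);print(r,(x.min()+150,x.max()+150) if len(x) else '',end=' ')
g=cv2.cvtColor(s['image'],cv2.COLOR_RGB2GRAY);print(g[303,165:225].tolist())
E
```

```text
t 32.23 shift cm [-0.35 -0.89  1.08] roll 0.05 | stand x,y,z mm 493.2 -87.1 270.9 tilt 0.52 F [0.51 0.06 0.81] open 49.7 g 0.0
wrist [([257, 147, 32, 44, 1118], [272.0, 171.0])]
scene [([176, 267, 23, 57, 712], [187.0, 291.0])]
0.002 [274. 160.] [196. 341.]
0.042 [274. 164.] [193. 326.]
0.13 [274. 175.] [187. 291.]
0.176 [275. 184.] [183. 271.]
240  246  252  258  264  270 (np.int64(176), np.int64(187)) 276 (np.int64(178), np.int64(192)) 282 (np.int64(179), np.int64(193)) 288 (np.int64(180), np.int64(194)) 294 (np.int64(180), np.int64(196)) 300 (np.int64(181), np.int64(197)) 306 (np.int64(185), np.int64(198)) 312 (np.int64(189), np.int64(193)) 318 (np.int64(190), np.int64(193)) 324  330  336  342  348  354  [170, 171, 171, 172, 171, 171, 168, 183, 191, 185, 168, 153, 140, 139, 150, 82, 19, 35, 66, 73, 70, 69, 72, 71, 71, 65, 30, 25, 23, 19, 25, 19, 18, 6, 156, 159, 153, 153, 150, 150, 150, 148, 147, 143, 142, 181, 194, 175, 168, 171, 172, 170, 171, 171, 172, 172, 171, 169, 172, 171]
```

The basket stands upright in the unmoved beaker: tab at (187,291) and stem at (191,315) in the scene view, both on the predicted vertical axis.

```bash
python3 -c "
from plant import workorder
print(workorder.close_job())"
```

```text
the job is handed in; nothing more can be done
None
```

The blue basket is off the hook and stands upright on the floor of the large beaker, released with the arm clear; the job is handed in, and the hand-in returned no verdict.

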